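Turn the knife blanks over and spot-check their hardness marks

TASK

The knife blanks on the batten rack (two or three of them) lie with their test marks underneath: turn each one over and lay it flat, marks up, on the dark steel plate. With the blanks on the plate, touch the tip of the hardness pencil to every mark and rest it there for a good second, from the longest blank to the shortest, on each blank first the heel mark (beside the tang) and then the point mark. Finally lay the pencil back in its tray, along it, leave the blanks on the plate, and do not knock the bottles, the jar or the hammer about.

Things in the scene. Friction and masses are not known exactly. Their poses are not given: they have to be found in the camera images.
- plate: fixed dark steel test plate, 280 (its x) x 320 (its y) x 12 mm high, lying on the bench. Origin: centre of its underside, z up.
- rack: fixed rack: two parallel wooden battens, each 270 mm long (its y), 16 mm wide, 20 mm high, centred at x = -25 and +25 mm. The blanks lie across them at first, along its x, undersides 20 mm above the bench, both ends overhanging. Origin: midway between the battens at bench level, z up. A blank pinched lightly by the edges of its tang end swings down and hangs by it.
- tray: fixed shallow wooden tray for the pencil, 210 (its x) x 110 (its y) mm outside, walls 5 mm thick and 14 mm high, floor 5 mm thick. Origin: centre of its underside, z up.
- pencil: hardness pencil, 90 g: square aluminium body 110 x 20 x 20 mm from x = -25 to +85 mm, then a round steel nose tapering from 18 mm to a 6 mm ball at x = -75 mm (the tip). Origin on its underside; axis along x at z = 10 mm. Starts in the tray, along it, tip to the tray's -x. Any slant will do when touching.
- tip (a point): centre of the 6 mm ball at the pencil's tip
- long: long knife blank (may be absent): flat bare steel, 200 mm long, 6 mm thick, about 280 g; tang 26 mm wide for 80 mm, then a blade 38 mm wide, narrower at the point. Origin at mid-length in the MARKED face; x towards the point (tang end at x = -100 mm); z from the marked face into the steel: up at the start (marks underneath), down once turned marks up.
- long_heel (a point): centre of the heel mark of the long blank: dark disc 16 mm across with a bright centre in its marked face, on the blade next to the tang, 10.0 mm from mid-length towards the tang (x = -10.0 mm)
- long_point (a point): centre of the point mark of the long blank: the same kind of disc, nearer the point, at x = +56.0 mm
- middle: middle knife blank (may be absent): flat bare steel, 170 mm long, 6 mm thick, about 230 g; tang 26 mm wide for 68 mm, then a blade 38 mm wide, narrower at the point. Origin at mid-length in the MARKED face; x towards the point (tang end at x = -85 mm); z from the marked face into the steel: up at the start (marks underneath), down once turned marks up.
- middle_heel (a point): centre of the heel mark of the middle blank: dark disc 16 mm across with a bright centre in its marked face, on the blade next to the tang, 8.5 mm from mid-length towards the tang (x = -8.5 mm)
- middle_point (a point): centre of the point mark of the middle blank: the same kind of disc, nearer the point, at x = +47.6 mm
- short: short knife blank (may be absent): flat bare steel, 140 mm long, 6 mm thick, about 180 g; tang 26 mm wide for 56 mm, then a blade 38 mm wide, narrower at the point. Origin at mid-length in the MARKED face; x towards the point (tang end at x = -70 mm); z from the marked face into the steel: up at the start (marks underneath), down once turned marks up.
- short_heel (a point): centre of the heel mark of the short blank: dark disc 16 mm across with a bright centre in its marked face, on the blade next to the tang, 7.0 mm from mid-length towards the tang (x = -7.0 mm)
- short_point (a point): centre of the point mark of the short blank: the same kind of disc, nearer the point, at x = +39.2 mm
- oil_a: bystander: white plastic squeeze bottle, 60 mm across, 150 mm high
- oil_b: bystander: amber bottle, 54 mm across, 130 mm high
- hammer: bystander: wooden-handled hammer lying on the bench
- jar: bystander: glass jar with steel lid, 70 mm across, 80 mm high
Things that resemble listed ones, but are neither listed nor needed, are in the scene too. What is shaped like the long but purple or red is not meant.

How it is judged:
On the way, in this order (a step that is already met when the one before it is completed fails the run):
1. with the long blank lying marks up on the plate, the pencil's tip rests on its heel mark for 0.8 s (distance between tip and long_heel below 0.009 m and contact force between pencil and long above 0.2 N and angle between long's own z axis and vertical above 3 rad and z of long in the frame of plate between 0.012 and 0.024 m and x of long in the frame of plate between -0.14 and 0.14 m and y of long in the frame of plate between -0.16 and 0.16 m), for 0.8 s.
2. with the long blank lying marks up on the plate, the pencil's tip rests on its point mark for 0.8 s (distance between tip and long_point below 0.009 m and contact force between pencil and long above 0.2 N and angle between long's own z axis and vertical above 3 rad and z of long in the frame of plate between 0.012 and 0.024 m and x of long in the frame of plate between -0.14 and 0.14 m and y of long in the frame of plate between -0.16 and 0.16 m), for 0.8 s.
3. with the middle blank lying marks up on the plate, the pencil's tip rests on its heel mark for 0.8 s (distance between tip and middle_heel below 0.009 m and contact force between pencil and middle above 0.2 N and angle between middle's own z axis and vertical above 3 rad and z of middle in the frame of plate between 0.012 and 0.024 m and x of middle in the frame of plate between -0.14 and 0.14 m and y of middle in the frame of plate between -0.16 and 0.16 m), for 0.8 s.
4. with the middle blank lying marks up on the plate, the pencil's tip rests on its point mark for 0.8 s (distance between tip and middle_point below 0.009 m and contact force between pencil and middle above 0.2 N and angle between middle's own z axis and vertical above 3 rad and z of middle in the frame of plate between 0.012 and 0.024 m and x of middle in the frame of plate between -0.14 and 0.14 m and y of middle in the frame of plate between -0.16 and 0.16 m), for 0.8 s.
5. with the short blank lying marks up on the plate, the pencil's tip rests on its heel mark for 0.8 s (distance between tip and short_heel below 0.009 m and contact force between pencil and short above 0.2 N and angle between short's own z axis and vertical above 3 rad and z of short in the frame of plate between 0.012 and 0.024 m and x of short in the frame of plate between -0.14 and 0.14 m and y of short in the frame of plate between -0.16 and 0.16 m), for 0.8 s.
6. with the short blank lying marks up on the plate, the pencil's tip rests on its point mark for 0.8 s (distance between tip and short_point below 0.009 m and contact force between pencil and short above 0.2 N and angle between short's own z axis and vertical above 3 rad and z of short in the frame of plate between 0.012 and 0.024 m and x of short in the frame of plate between -0.14 and 0.14 m and y of short in the frame of plate between -0.16 and 0.16 m), for 0.8 s.
At the end, for the whole second after the job is handed in: each blank present lies still and flat on the plate, marked face up (within 8 degrees), its mid-length over the plate; the pencil lies still in its tray, origin within 60 mm along and 55 mm across of the tray's centre, tip below 35 mm, axis within 0.4 rad of the tray's length (angle between each of long, middle, short's own z axis and vertical above 3 rad and z of long in the frame of plate between 0.012 and 0.024 m and x of long in the frame of plate between -0.14 and 0.14 m and y of long in the frame of plate between -0.16 and 0.16 m and linear speed of each of long, middle, short, pencil below 0.03 m/s and z of middle in the frame of plate between 0.012 and 0.024 m and x of middle in the frame of plate between -0.14 and 0.14 m and y of middle in the frame of plate between -0.16 and 0.16 m and z of short in the frame of plate between 0.012 and 0.024 m and x of short in the frame of plate between -0.14 and 0.14 m and y of short in the frame of plate between -0.16 and 0.16 m and x of pencil in the frame of tray between -0.06 and 0.06 m and y of pencil in the frame of tray between -0.055 and 0.055 m and angle between the x axis of pencil and the x axis of tray, either way round below 0.4 rad and height (world z) of tip below 0.035 m); the robot touches nothing.
It fails at once if a bottle, the jar or the hammer is knocked more than 80 mm from its place (distance of any of oil_a, oil_b, hammer, jar from where it was at the start of the episode above 0.08 m).
Of long, middle, short only 2 to 3 are there at a start; the rules pass over those that are not, and their reading is None.
At some moment in a run one of long, middle, short may be knocked a few centimetres aside while the robot is not near it.
Once in a run the grip may slacken for a moment while it holds something.
It also fails if it takes over 210 s, if anything falls off the work surface, if the arm or the gripper's body presses on something with over 40 N, if the wrist force passes 120 N, or if a joint passes its speed limit or range.

ROBOT

A 6-joint arm with a two-finger parallel gripper is mounted at the origin on the work surface. World frame = base frame: x ahead of the robot, y to its left, z up, the work surface at z = 0. Lengths are in m, angles in rad, forces in N, time in s.
With the tool pointing down it reaches from about 0.275 to 0.875 m from the base axis. Payload 12.5 kg.
Tool frame: the origin (TCP) lies at the very end of the fingers, on their centre line; the grasp point (between the pads) lies 19 mm behind it; z points along the fingers, y is the line along which they close (so a half turn about z gives the same grasp; the last joint's range is limited). The gripper opens to 85 mm and grips with 20 to 120 N. Pads are 22 mm wide; open, the fingers measure 114 mm over their backs; the gripper's body (76 mm by 85 mm) begins 54 mm behind the grasp point. The pads swing forward as they close: fully open they stand 13 mm farther back than shut.
Start: joints at [1.153, 0.351, 1.652, -0, 1.139, -0.085], TCP at [0.18, 0.52, 0.208] pointing down, gripper open.
Joint ranges: [-2.75, 2.75], [-0.79, 2.1], [0.01, 2.65], [-1.57, 4.71], [0.07, 3.14], [-2.87, 2.87]. Speed limits (rad/s): [2.22, 2.22, 2.79, 3.14, 3.14, 3.14].

INTERFACE

Orientations are given as a rotation vector (axis times angle).
In Python, from plant import * gives the robot as it stands. The module is installed in compiled form; this text tells all that it offers.
- The arm moves only by the tool send_rows, never from a script. Its argument "rows" is a list of rows, each a list of 7 numbers: the shift along the tool's x, y, z in units of 40 mm (1.0 is 40 mm), then the turn, a rotation vector about the tool's x, y, z in degrees, then the finger opening in mm, from 0 to 85.4. In form: [[x, y, z, ax, ay, az, claw], ...]. A call has 1 to 8 rows; each row shifts and turns the commanded pose from where the row before left it, along the tool's axes as they then stand; what a row does not reach is not made up. A row lasts 1/12 s, in which the tool goes at most 41.7 mm and 7.16 degrees, less where a joint would pass 70% of its speed; a pose out of reach is approached as far as the arm can. A call is refused whole if a number of a shift passes 1 or a number of a turn 7.16, either way. A call with a gripper value outside its range is refused whole. The fingers move at their own pace and stop on an object; the grip force is fixed at half the most. Time passes only in rows, so rows that do not move let the fingers close. It gives the time, the measured TCP pose, the force, the opening and the grip force at its end, in the units of the state.
- get_state(): the state, without advancing time (a new reading comes with each control period).
- snapshot(name): name is "side" or "top" or "wrist"; returns a dict with "img" (480x640x3 uint8, red, green, blue), "fx", "fy", "cx", "cy" (pixels), "world_from_camera" (4x4, takes a point from camera to world coordinates). Camera axes: x right, y down, z forward; pixel columns grow to the right and rows downward; lengths in m; the calibration is good to about 2 mm. A picture is of the moment at which its call begins. There is no depth.
- hand_in(): hands the job in; it is judged then, once.
Trained networks look in the newest picture that a camera, given by its name, has taken for a name from the list of things; names that differ only in an ending like _2 or _b are one class to them, and where a whole thing is asked for, a point or a joint stands for the part that bears it (a point fixed in the world has none). Each returns a list of dicts, best first, with "score" (0 to 1); they miss things now and then, are a little off and sometimes report something else, mostly with a low value. They report only what shows in the picture. A call takes as long as a camera call. They do not tell look-alikes from the thing itself.
- masks_of(thing, camera): "region" (480x640 bool, what is visible of it).
- place_of(thing, camera): "xyz" ([x, y, z] in m, in world coordinates, good to about 4 mm: a listed point, or the origin of a listed thing).
The state is a dict: "time": time; "q": joint angles; "qd": joint speeds; "joint_efforts": joint torques, N m; "tcp_pos": TCP position; "tool_rot": TCP orientation; "wrist_force": force on the tool from outside, world axes, zero at the start; "torque": the same for the moment, N m; "gripper_width": finger opening in m; "grasp_force": force on a finger pad.
Only numpy, scipy, OpenCV 4.12 (cv2) and the standard library are available. Lean on these libraries where they do the work, as an engineer would, in place of code of your own. Each camera call takes 0.05 s, during which the arm holds its last target. There are 200 camera calls.

## Working session

There is one attempt and no reset: what is moved stays moved. The work goes in short steps, Python scripts to look and compute and a tool call to move; the robot and the scene stay as the last step left them, time stands still between calls to the robot, and variables do not carry over. Pictures are saved under pics/ and viewed, at most 14 in all, crops included, and the job is handed in when it is done.

Besides the shell and the picture viewer there is one more tool, called after ">>>" in YAML: its name, and indented under it one key for each argument. send_rows: Moves the arm, as the interface text tells. Its arguments: {"type":"object","properties":{"rows":{"type":"array"}},"required":["rows"]}

```bash
mkdir -p pics; cat > h.py <<'E'
from plant import *
import numpy as np, cv2
from scipy.spatial.transform import Rotation as R
def save(s,n,crop=None,scale=1):
    im=s["img"][:,:,::-1]
    if crop: x0,y0,x1,y1=crop; im=im[y0:y1,x0:x1]
    if scale!=1: im=cv2.resize(im,None,fx=scale,fy=scale,interpolation=cv2.INTER_CUBIC)
    cv2.imwrite("pics/"+n,im)
def ray(s,u,v,z):
    T=s["world_from_camera"]; d=T[:3,:3]@np.array([(u-s["cx"])/s["fx"],(v-s["cy"])/s["fy"],1]); o=T[:3,3]
    return o+d*(z-o[2])/d[2]
def proj(s,p):
    T=np.linalg.inv(s["world_from_camera"]); c=T[:3,:3]@np.array(p)+T[:3,3]
    return [s["fx"]*c[0]/c[2]+s["cx"],s["fy"]*c[1]/c[2]+s["cy"]]
def maskgeo(s,m,z):
    "centre, long-axis direction, length, width at height z from a mask"
    cs,_=cv2.findContours(m.astype(np.uint8),cv2.RETR_EXTERNAL,cv2.CHAIN_APPROX_NONE)
    c=max(cs,key=cv2.contourArea)[:,0,:]
    P=np.array([ray(s,u,v,z)[:2] for u,v in c])
    (cx,cy),(w,h),a=cv2.minAreaRect((P*1000).astype(np.float32))
    if w<h: w,h,a=h,w,a+90
    return np.round([cx,cy,w,h,a%180],1)
def st():
    s=get_state(); print("t",round(s["time"],2),"p",np.round(s["tcp_pos"],4),"rv",np.round(s["tool_rot"],3),"w",round(s["gripper_width"],4),"g",np.round(s["grasp_force"],1),"f",np.round(s["wrist_force"],1),"q",np.round(s["q"],2)); return s
E
python3 - <<'E'
from h import *
st()
a=snapshot("top"); save(a,"top0.png"); b=snapshot("side"); save(b,"side0.png")
print(a["world_from_camera"].round(3),a["fx"])
for n in "plate rack tray pencil tip long middle short oil_a oil_b hammer jar".split():
    for cam in ("top",):
        print(n,cam,[(round(r["score"],2),np.round(r["xyz"],3).tolist(),[int(k) for k in proj(a,r["xyz"])]) for r in place_of(n,cam)][:4])
for n,z in (("plate",.012),("rack",.02),("tray",.014),("pencil",.015),("long",.026),("middle",.026),("short",.026)):
    print(n,[(round(r["score"],2),maskgeo(a,r["region"],z).tolist()) for r in masks_of(n,"top")][:4])
E
```

```text
t 0.0 p [0.1795 0.5195 0.2079] rv [-5.200e-01 -3.098e+00  2.000e-03] w 0.0851 g 0.0 f [0.2 0.3 0.1] q [ 1.15  0.35  1.65 -0.    1.14 -0.08]
[[-0.018 -0.985  0.173  0.309]
 [-1.     0.016 -0.015  0.098]
 [ 0.012 -0.174 -0.985  1.193]
 [ 0.     0.     0.     1.   ]] 489.4348908207756
plate top [(0.61, [0.511, -0.069, -0.002], [380, 243])]
rack top [(0.6, [0.5, 0.317, -0.001], [224, 250])]
tray top [(0.59, [0.541, -0.419, -0.001], [520, 229])]
pencil top [(0.85, [0.541, -0.413, 0.006], [518, 229]), (0.6, [0.499, 0.402, 0.017], [188, 250]), (0.34, [0.767, -0.183, -0.002], [420, 145])]
tip top [(0.82, [0.468, -0.407, 0.013], [520, 257])]
long top [(0.96, [0.245, 0.456, -0.002], [163, 357]), (0.69, [0.536, 0.6, -0.001], [109, 237]), (0.62, [0.503, 0.223, 0.018], [261, 247]), (0.42, [0.541, 0.322, 0.019], [221, 232])]
middle top [(0.67, [0.491, 0.319, 0.021], [222, 252]), (0.17, [0.496, 0.4, 0.021], [188, 251])]
short top [(0.32, [0.739, 0.31, 0.001], [228, 157])]
oil_a top [(0.71, [0.495, 0.402, 0.02], [187, 251]), (0.7, [0.756, 0.101, 0.001], [310, 149]), (0.6, [0.78, -0.04, -0.002], [365, 140])]
oil_b top [(0.71, [0.495, 0.402, 0.02], [187, 251]), (0.7, [0.756, 0.101, 0.001], [310, 149]), (0.6, [0.78, -0.04, -0.002], [365, 140])]
hammer top [(0.89, [0.738, 0.308, -0.002], [229, 158])]
jar top [(0.85, [0.765, -0.182, 0.002], [421, 145]), (0.5, [0.538, -0.418, -0.001], [519, 230])]
plate [(0.57, [514.3, -67.0, 323.4, 286.2, 85.4])]
rack [(0.63, [468.2, 359.4, 57.9, 17.0, 89.1])]
tray [(0.61, [533.8, -411.2, 214.0, 115.8, 175.9]), (0.23, [742.6, 308.7, 261.3, 92.5, 89.2])]
pencil [(0.93, [542.9, -415.2, 161.4, 27.1, 177.7])]
long [(0.75, [492.8, 223.2, 196.6, 36.3, 4.0]), (0.74, [530.0, 587.4, 191.4, 37.6, 39.7]), (0.73, [468.4, 268.5, 64.9, 16.9, 89.1]), (0.72, [492.5, 318.3, 169.4, 39.8, 6.7])]
middle [(0.81, [493.0, 317.6, 170.1, 42.4, 7.8])]
short [(0.65, [488.1, 401.5, 138.9, 38.6, 176.7])]
```

View pics/top0.png

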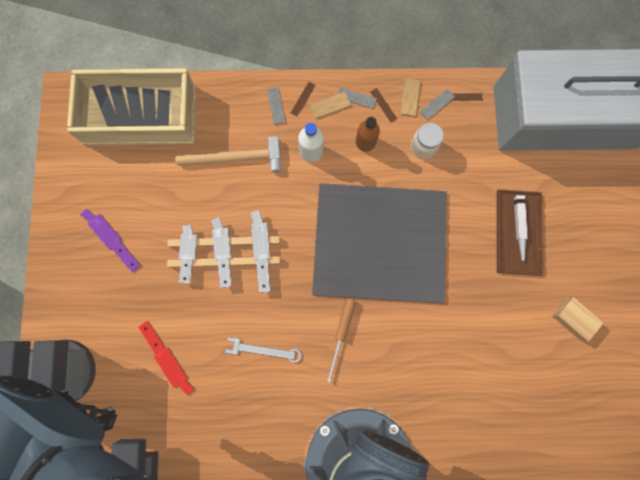

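View pics/side0.png

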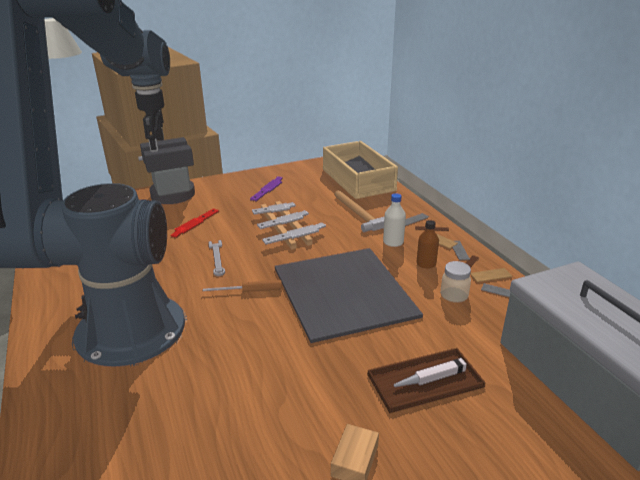

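Bare-steel candidates in the top view: long (261,250), middle (222,252) and short (188,252), all on the rack. The purple (110,240) and red (165,358) pieces are look-alikes lying off the rack, so they don't count. I'll confirm this in one crop.

```bash
cat >> h.py <<'E'
def plan(p,Rt,s=None):
    "shift in tool axes (units of 40 mm) and turn (deg) to target"
    s=s or get_state(); Rc=R.from_rotvec(s["tool_rot"])
    d=Rc.inv().apply(np.array(p)-s["tcp_pos"]); rv=(Rc.inv()*Rt).as_rotvec(degrees=True)
    print("units",np.round(d/.04,2),"turn",np.round(rv,1))
def down(yaw):
    "tool z down, tool y axis at yaw deg in xy plane"
    y=np.array([np.cos(np.radians(yaw)),np.sin(np.radians(yaw)),0]); z=np.array([0,0,-1.]); return R.from_matrix(np.column_stack([np.cross(y,z),y,z]))
E
python3 - <<'E'
from h import *
a=snapshot("top"); save(a,"crop1.png",(155,200,295,300),5)
s=get_state(); print(R.from_rotvec(s["tool_rot"]).as_matrix().round(3))
# axis ends of each blank
for n,i in (("long",0),("middle",0),("short",0)):
    for r in masks_of(n,"top")[:3]:
        m=r["region"]; g=maskgeo(a,m,.026)
        if not(150<g[1]<460): continue
        v,u=np.nonzero(m); P=np.array([ray(a,x,y,.026)[:2] for x,y in zip(u,v)])*1000
        ax=np.array([np.cos(np.radians(g[4])),np.sin(np.radians(g[4]))]); ax*=np.sign(ax[0]); nn=np.array([-ax[1],ax[0]])
        t=(P-g[:2])@ax; w=(P-g[:2])@nn
        print(n,g,"t",t.min().round(),t.max().round(),[(int(k),int(np.ptp(w[abs(t-k)<3])),round(float(np.mean(w[abs(t-k)<3])),1)) for k in range(-90,91,20) if (abs(t-k)<3).sum()>2])
E
```

```text
[[-0.945  0.327 -0.   ]
 [ 0.327  0.945 -0.   ]
 [ 0.    -0.    -1.   ]]
long [245.3 445.7 195.8  38.4  33.8] t -98.0 98.0 [(-90, 20, -6.4), (-70, 27, -3.5), (-50, 38, -0.1), (-30, 37, 0.1), (-10, 37, 0.4), (10, 37, 0.6), (30, 24, 0.3), (50, 26, 1.0), (70, 25, 0.4), (90, 25, 0.6)]
middle [492.9 317.8 170.   38.4   7.3] t -85.0 85.0 [(-70, 24, 0.7), (-50, 24, 1.1), (-30, 26, 0.5), (-10, 36, -0.3), (10, 36, -0.2), (30, 36, 0.3), (50, 36, -0.2), (70, 21, 5.7)]
short [490.3 401.  138.8  35.7 175.9] t -69.0 69.0 [(-70, 16, 2.8), (-50, 24, 0.8), (-30, 24, -1.2), (-10, 33, 1.1), (10, 31, 2.2), (30, 33, 0.2), (50, 26, 3.5), (70, 5, 2.7)]
```

View pics/crop1.png

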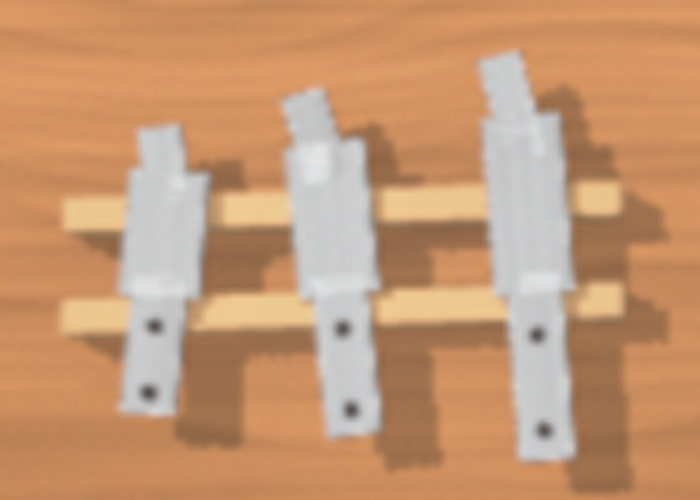

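The crop confirms three bare-steel blanks with their tangs toward the robot (-x): long at (264,289), middle at (225,287), short at (185,282). I'll start with the long one and pinch its tang end.

```bash
python3 - <<'E'
from h import *
plan([.406,.2175,.11],down(94))
E
```

```text
units [-7.82 -5.29  2.46] turn [  0.   -0.  -23.1]
```

>>> send_rows:
  rows:
    - [0,0,0,0,0,-5.8,50]
    - [0,0,0,0,0,-5.8,50]
    - [0,0,0,0,0,-5.8,50]
    - [0,0,0,0,0,-5.7,50]

```text
time: 1.58
tcp_pos: [0.1796, 0.5198, 0.2085]
tool_rot: [-0.119, 3.139, 0.0]
wrist_force: [0.1, 0.7, -0.5]
gripper_width: 0.0501
grasp_force: 0.0
```

>>> send_rows:
  rows:
    - [-0.4,-0.7,0,0,0,0,50]
    - [-0.4,-0.7,0,0,0,0,50]
    - [-0.5,-0.7,0,0,0,0,50]
    - [-0.5,-0.7,0,0,0,0,50]
    - [-0.5,-0.7,0,0,0,0,50]
    - [-0.5,-0.7,0,0,0,0,50]
    - [-0.5,-0.7,0.3,0,0,0,50]
    - [-0.5,-0.7,0.3,0,0,0,50]

```text
time: 2.25
tcp_pos: [0.3482, 0.3059, 0.1848]
tool_rot: [-0.111, 3.138, 0.002]
wrist_force: [0.5, 0.5, 0.1]
gripper_width: 0.0502
grasp_force: 0.0
```

>>> send_rows:
  rows:
    - [-0.5,-0.7,0.4,0,0,0,50]
    - [-0.4,-0.7,0.5,0,0,0,50]
    - [-0.4,-0.7,0.5,0,0,0,50]
    - [0,-0.2,0.4,0,0,0,50]
    - [0,0,0,0,0,0,50]

```text
time: 2.67
tcp_pos: [0.4046, 0.2166, 0.1101]
tool_rot: [0.106, -3.136, 0.003]
wrist_force: [-0.7, 0.7, -0.6]
gripper_width: 0.0499
grasp_force: 0.0
```

```bash
cat >> h.py <<'E'
def blank(n,cam,z,rot_hint=None,near=None):
    a=snapshot(cam); best=None
    for nm in (n,"long","middle","short"):
        for r in masks_of(nm,cam):
            g=maskgeo(a,r["region"],z)
            if near is None or np.hypot(g[0]-near[0],g[1]-near[1])<45: print(cam,nm,round(r["score"],2),g)
        if nm==n and near is None: break
    return a
E
python3 - <<'E'
from h import *
st(); a=blank("long","wrist",.026); save(a,"w1.png")
plan([.406,.2175,.012],down(94))
E
```

```text
t 2.67 p [0.4046 0.2166 0.1101] rv [ 1.060e-01 -3.136e+00  3.000e-03] w 0.0499 g 0.0 f [-0.7  0.7 -0.6] q [ 0.39  0.33  1.97 -0.    0.85 -1.25]
wrist long 0.81 [473.7 221.4 152.9  38.    5. ]
wrist long 0.61 [246.1 407.4  28.6   7.5  31.5]
units [-0.02 -0.04  2.52] turn [-0. -0. -0.]
```

View pics/w1.png

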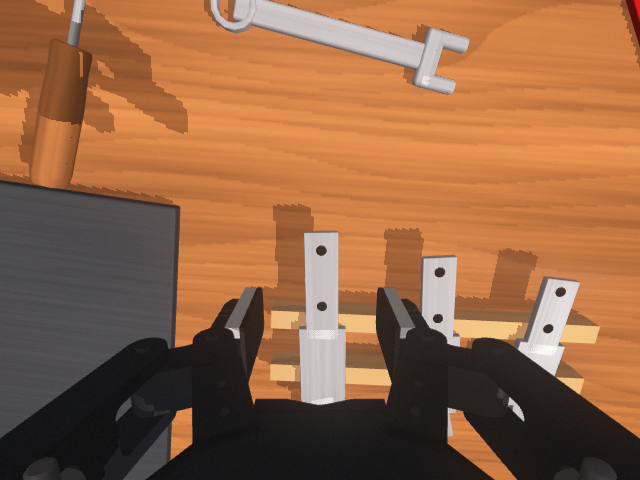

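The wrist view has the long blank's tang at (321,232), centred between the fingers. Descending to grip it, then lifting slowly.

>>> send_rows:
  rows:
    - [-0.1,0,0.6,0,0,0,50]
    - [0,0,0.6,0,0,0,50]
    - [0,0,0.6,0,0,0,50]
    - [0,0,0.4,0,0,0,50]
    - [0,0,0.2,0,0,0,50]
    - [0,0,0,0,0,0,15]
    - [0,0,0,0,0,0,15]
    - [0,0,0,0,0,0,15]

```text
time: 3.43
tcp_pos: [0.4101, 0.22, 0.0178]
tool_rot: [-0.111, 3.138, 0.001]
wrist_force: [-0.1, 0.3, 0.5]
gripper_width: 0.0153
grasp_force: 0.0
```

>>> send_rows:
  rows:
    - [0,0,0,0,0,0,15]
    - [0,0,0,0,0,0,15]
    - [0,0,-0.3,0,0,0,15]
    - [0,0,-0.5,0,0,0,15]
    - [0,0,-0.5,0,0,0,15]
    - [0,0,-0.5,0,0,0,15]
    - [0,0,-0.5,0,0,0,15]
    - [0,0,0,0,0,0,15]

```text
time: 4.1
tcp_pos: [0.4112, 0.22, 0.1122]
tool_rot: [-0.11, 3.134, 0.003]
wrist_force: [0.6, 0.2, 1.5]
gripper_width: 0.0148
grasp_force: 0.0
```

```bash
python3 - <<'E'
from h import *
st(); a=snapshot("side"); save(a,"s1.png",(130,60,450,300),2)
E
```

```text
t 4.1 p [0.4112 0.22   0.1122] rv [-1.100e-01  3.134e+00  3.000e-03] w 0.0148 g 0.0 f [0.6 0.2 1.5] q [ 0.39  0.33  1.96  0.    0.85 -1.25]
```

View pics/s1.png

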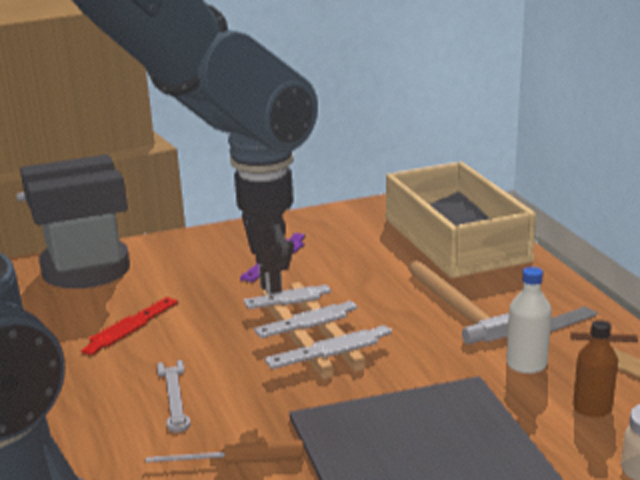

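The fingers closed above the blank: their ends sit well behind the TCP, and the rack was not disturbed. Retrying with the TCP at 4 mm.

>>> send_rows:
  rows:
    - [0.1,-0.1,0.3,0,0,0,50]
    - [0,0,0.6,0,0,0,50]
    - [0,0,0.6,0,0,0,50]
    - [0,0,0.6,0,0,0,50]
    - [0,0,0.4,0,0,0,50]
    - [0,0,0.2,0,0,0,50]
    - [0,0,0.05,0,0,0,50]
    - [0,0,0,0,0,0,50]

```text
time: 4.82
tcp_pos: [0.4054, 0.2149, -0.0017]
tool_rot: [0.11, -3.139, 0.0]
wrist_force: [0.7, -0.8, 0.6]
gripper_width: 0.0498
grasp_force: 0.0
```

>>> send_rows:
  rows:
    - [0,0,0,0,0,0,15]
    - [0,0,0,0,0,0,15]
    - [0,0,0,0,0,0,15]
    - [0,0,0,0,0,0,15]
    - [0,0,0,0,0,0,15]

```text
time: 5.23
tcp_pos: [0.4062, 0.2152, -0.001]
tool_rot: [-0.111, 3.138, 0.001]
wrist_force: [1.1, 0.7, 1.2]
gripper_width: 0.0232
grasp_force: 58.7
```

>>> send_rows:
  rows:
    - [0,0,-0.2,0,0,0,15]
    - [0,0,-0.3,0,0,0,15]
    - [0,0,-0.4,0,0,0,15]
    - [0,0,-0.5,0,0,0,15]
    - [0,0,-0.6,0,0,0,15]
    - [0,0,-0.7,0,0,0,15]
    - [0,0,-0.8,0,0,0,15]
    - [0,0,-0.8,0,0,0,15]

```text
time: 5.9
tcp_pos: [0.4046, 0.2145, 0.172]
tool_rot: [0.11, -3.138, 0.001]
wrist_force: [1.4, 0.7, -2.3]
gripper_width: 0.0232
grasp_force: 59.2
```

>>> send_rows:
  rows:
    - [0,0,-0.8,0,0,0,15]
    - [0,0,-0.8,0,0,0,15]
    - [0,0,-0.8,0,0,0,15]
    - [0,0,-0.4,0,0,0,15]
    - [0,0,0,0,0,0,15]
    - [0,0,0,0,0,0,15]

```text
time: 6.4
tcp_pos: [0.4052, 0.2148, 0.2825]
tool_rot: [-0.11, 3.14, -0.0]
wrist_force: [-0.9, -0.0, -3.3]
gripper_width: 0.0229
grasp_force: 59.0
```

```bash
python3 - <<'E'
from h import *
st(); a=snapshot("side"); save(a,"s2.png",(130,60,450,300),2)
E
```

```text
t 6.4 p [0.4052 0.2148 0.2825] rv [-0.11  3.14 -0.  ] w 0.0229 g 59.0 f [-0.9 -0.  -3.3] q [ 0.39  0.11  1.78 -0.    1.26 -1.26]
```

View pics/s2.png

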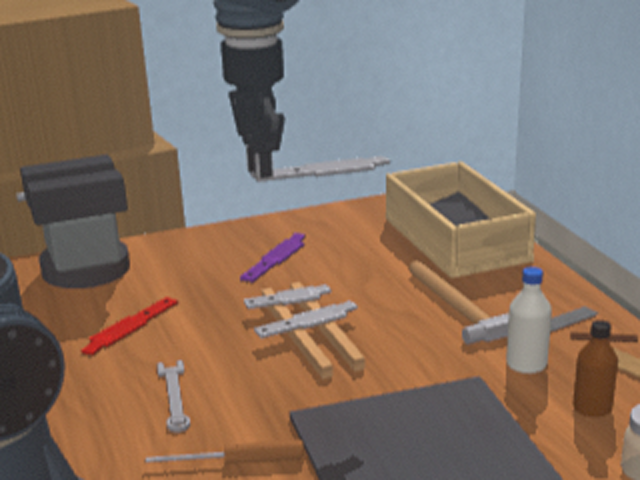

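The long blank is held level and stays rigid in the grip. I'll carry it over the plate and loosen the grip there so it swings down.

>>> send_rows:
  rows:
    - [0,0,0,0,0,4,15]
    - [0,-0.4,0,0,0,0,15]
    - [-0.1,-0.6,0,0,0,0,15]
    - [-0.1,-0.7,0,0,0,0,15]
    - [-0.1,-0.8,0,0,0,0,15]
    - [-0.1,-0.8,0,0,0,0,15]
    - [0,-0.7,0.2,0,0,0,15]
    - [0,-0.6,0.4,0,0,0,15]

```text
time: 7.12
tcp_pos: [0.4215, 0.0292, 0.2578]
tool_rot: [-0.0, -3.141, 0.0]
wrist_force: [0.7, 0.1, -2.2]
gripper_width: 0.0229
grasp_force: 59.2
```

>>> send_rows:
  rows:
    - [0,0,0.4,0,0,0,15]
    - [0,0,0,0,0,0,15]
    - [0,0,0,0,0,0,22]
    - [0,0,0,0,0,0,22]

```text
time: 7.45
tcp_pos: [0.4217, 0.0314, 0.2425]
tool_rot: [0.002, -3.141, -0.0]
wrist_force: [-0.3, 0.1, -2.3]
gripper_width: 0.0229
grasp_force: 59.5
```

>>> send_rows:
  rows:
    - [0,0,0,0,0,0,22.8]
    - [0,0,0,0,0,0,22.8]

```text
time: 7.62
tcp_pos: [0.422, 0.0315, 0.243]
tool_rot: [-0.002, 3.141, 0.0]
wrist_force: [0.1, 0.5, -2.9]
gripper_width: 0.023
grasp_force: 58.0
```

>>> send_rows:
  rows:
    - [0,0,0,0,0,0,23.0]

```text
time: 7.7
tcp_pos: [0.4219, 0.0313, 0.2429]
tool_rot: [-0.002, 3.141, -0.0]
wrist_force: [-0.4, -0.3, -1.7]
gripper_width: 0.0231
grasp_force: 54.4
```

>>> send_rows:
  rows:
    - [0,0,0,0,0,0,23.4]
    - [0,0,0,0,0,0,23.4]

```text
time: 7.87
tcp_pos: [0.4218, 0.0311, 0.2427]
tool_rot: [-0.001, 3.141, -0.0]
wrist_force: [-0.4, 0.1, -2.0]
gripper_width: 0.0235
grasp_force: 47.2
```

>>> send_rows:
  rows:
    - [0,0,0,0,0,0,23.8]
    - [0,0,0,0,0,0,23.8]

```text
time: 8.03
tcp_pos: [0.4217, 0.031, 0.2425]
tool_rot: [-0.001, 3.142, 0.0]
wrist_force: [0.3, -0.1, -2.4]
gripper_width: 0.024
grasp_force: 40.0
```

```bash
python3 - <<'E'
from h import *
s=st(); print(s["torque"])
E
```

```text
t 8.03 p [0.4217 0.031  0.2425] rv [-1.000e-03  3.142e+00  0.000e+00] w 0.024 g 40.0 f [ 0.3 -0.1 -2.4] q [-0.04  0.07  1.91  0.    1.15 -1.61]
[-0.01455369  0.1900361  -0.01608634]
```

>>> send_rows:
  rows:
    - [0,0,0,0,0,0,24.4]
    - [0,0,0,0,0,0,24.4]
    - [0,0,0,0,0,0,24.4]

```text
time: 8.28
tcp_pos: [0.4218, 0.0309, 0.2425]
tool_rot: [-0.001, 3.142, 0.0]
wrist_force: [-0.1, -0.4, -2.7]
gripper_width: 0.0244
grasp_force: 27.9
```

>>> send_rows:
  rows:
    - [0,0,0,0,0,0,24.8]
    - [0,0,0,0,0,0,24.8]
    - [0,0,0,0,0,0,24.8]
    - [0,0,0,0,0,0,24.8]

```text
time: 8.62
tcp_pos: [0.4216, 0.031, 0.2424]
tool_rot: [0.001, -3.141, -0.0]
wrist_force: [-1.0, -0.0, -2.3]
gripper_width: 0.0247
grasp_force: 11.6
```

```bash
python3 - <<'E'
from h import *
s=st(); print(s["torque"])
E
```

```text
t 8.62 p [0.4216 0.031  0.2424] rv [ 1.000e-03 -3.141e+00 -0.000e+00] w 0.0247 g 11.6 f [-1.  -0.  -2.3] q [-0.04  0.07  1.91 -0.    1.15 -1.61]
[-0.03929284  0.23744214  0.04277192]
```

>>> send_rows:
  rows:
    - [0,0,0,0,0,0,24.8]
    - [0,0,0,0,0,0,24.8]
    - [0,0,0,0,0,0,24.8]
    - [0,0,0,0,0,0,24.8]

```text
time: 8.95
tcp_pos: [0.4219, 0.031, 0.2425]
tool_rot: [-0.001, 3.141, 0.0]
wrist_force: [0.7, 0.3, -2.0]
gripper_width: 0.025
grasp_force: 9.4
```

```bash
cat >> h.py <<'E'
def pitch(n):
    "mask extents of a held blank in the side view"
    a=snapshot("side"); p=get_state()["tcp_pos"]; print("tcp px",np.round(proj(a,p)))
    for r in masks_of(n,"side"):
        v,u=np.nonzero(r["region"]); k=np.argmax(v); j=np.argmax(u); print(round(r["score"],2),"u",u.min(),u.max(),"v",v.min(),v.max(),"lowest",(u[k],v[k]),"right",(u[j],v[j]))
    return a
E
python3 - <<'E'
from h import *
s=st(); print(s["torque"]); pitch("long")
E
```

```text
t 8.95 p [0.4219 0.031  0.2425] rv [-1.000e-03  3.141e+00  0.000e+00] w 0.025 g 9.4 f [ 0.7  0.3 -2. ] q [-0.04  0.07  1.91  0.    1.15 -1.61]
[-0.03921412 -0.10736544 -0.00215597]
tcp px [291. 197.]
0.93 u 171 218 v 208 237 lowest (np.int64(175), np.int64(237)) right (np.int64(218), np.int64(210))
0.63 u 288 309 v 192 250 lowest (np.int64(308), np.int64(250)) right (np.int64(309), np.int64(243))
0.53 u 252 281 v 177 199 lowest (np.int64(254), np.int64(199)) right (np.int64(281), np.int64(179))
```

>>> send_rows:
  rows:
    - [0,0,0,0,0,0,24.8]
    - [0,0,0,0,0,0,24.8]
    - [0,0,0,0,0,0,24.8]
    - [0,0,0,0,0,0,24.8]
    - [0,0,0,0,0,0,15]
    - [0,0,0,0,0,0,15]
    - [0,0,0,0,0,0,15]

```text
time: 9.63
tcp_pos: [0.4218, 0.0309, 0.2425]
tool_rot: [-0.001, 3.141, -0.0]
wrist_force: [0.7, -0.5, -2.9]
gripper_width: 0.0177
grasp_force: 58.7
```

```bash
python3 - <<'E'
from h import *
s=st(); print(s["torque"]); a=pitch("long"); save(a,"s3.png",(200,120,400,270),3)
for z in (.266,.08): print(proj(a,[.4219,.031,z]))
E
```

```text
t 9.63 p [0.4218 0.0309 0.2425] rv [-1.000e-03  3.141e+00 -0.000e+00] w 0.0177 g 58.7 f [ 0.7 -0.5 -2.9] q [-0.04  0.07  1.91  0.    1.15 -1.61]
[-0.00756228 -0.10899569 -0.03760766]
tcp px [291. 197.]
0.72 u 286 302 v 188 254 lowest (np.int64(300), np.int64(254)) right (np.int64(302), np.int64(245))
0.67 u 251 281 v 176 200 lowest (np.int64(254), np.int64(200)) right (np.int64(281), np.int64(178))
0.59 u 172 218 v 208 236 lowest (np.int64(173), np.int64(236)) right (np.int64(218), np.int64(210))
[np.float64(290.49188744310254), np.float64(187.89041031121056)]
[np.float64(293.11431108089977), np.float64(254.18946935098478)]
```

View pics/s3.png

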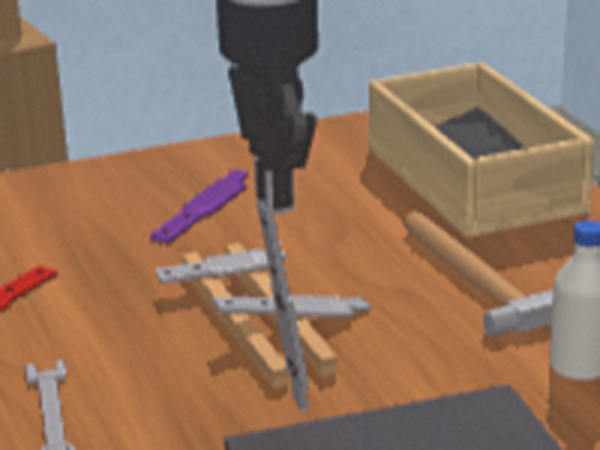

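The blank now hangs vertically from its tang. Next I'll tilt the tool back about 45° and bring the point toward the plate.

>>> send_rows:
  rows:
    - [-0.3,0,0.1,0,6.5,0,15]
    - [-0.4,0,0.1,0,6.5,0,15]
    - [-0.4,0,0.1,0,6.5,0,15]
    - [-0.4,0,0.1,0,6.5,0,15]
    - [-0.4,0,0,0,6.5,0,15]
    - [0,0,0,0,6.5,0,15]
    - [0,0,0,0,6,0,15]
    - [0,0,0,0,0,0,15]

```text
time: 10.4
tcp_pos: [0.4924, 0.0309, 0.2057]
tool_rot: [0.001, -2.346, 0.0]
wrist_force: [0.8, -0.6, -3.5]
gripper_width: 0.0161
grasp_force: 55.2
```

```bash
python3 - <<'E'
from h import *
s=st(); print(s["torque"],R.from_rotvec(s["tool_rot"]).as_matrix().round(2)[:,2]); a=pitch("long"); save(a,"s4.png",(200,120,400,270),3)
E
```

```text
t 10.4 p [0.4924 0.0309 0.2057] rv [ 1.000e-03 -2.346e+00  0.000e+00] w 0.0161 g 55.2 f [ 0.8 -0.6 -3.5] q [-0.02  0.71  1.3  -0.02  1.93 -1.59]
[ 0.04288171 -0.75436916 -0.01847646] [-0.71 -0.   -0.7 ]
tcp px [318. 205.]
0.83 u 171 218 v 208 236 lowest (np.int64(172), np.int64(236)) right (np.int64(218), np.int64(210))
0.72 u 321 339 v 196 258 lowest (np.int64(337), np.int64(258)) right (np.int64(339), np.int64(249))
0.72 u 250 281 v 176 200 lowest (np.int64(252), np.int64(200)) right (np.int64(281), np.int64(177))
```

View pics/s4.png

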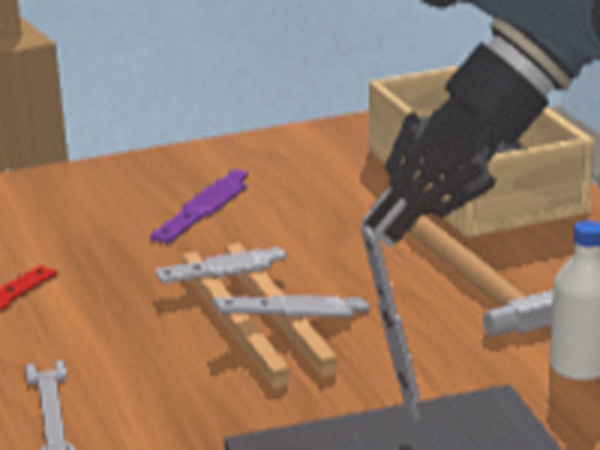

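```bash
python3 - <<'E'
from h import *
a=snapshot("wrist"); save(a,"w2.png",(160,200,480,440),2)
E
```

```text
(no output)
```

View pics/w2.png

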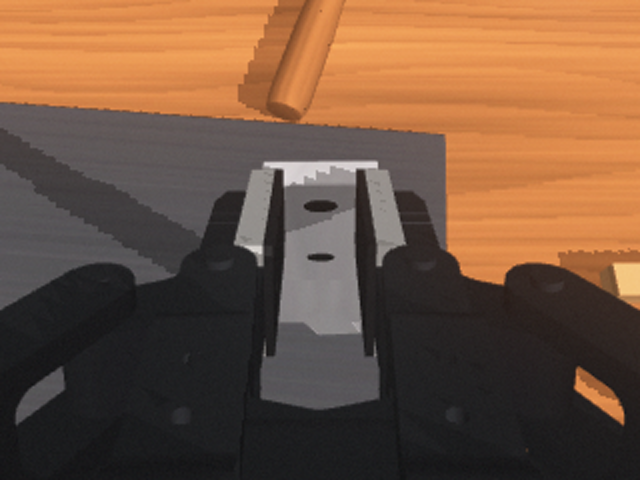

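The tang is held square by its edges at crop (320,190) and the hinge turns easily. I'll bring the tool upright, move back, then drag the point forward and lay the blank over.

>>> send_rows:
  rows:
    - [0,0,0,0,-6.5,0,15]
    - [0,0,0,0,-6.5,0,15]
    - [0,0,0,0,-6.5,0,15]
    - [0,0,0,0,-6.5,0,15]
    - [0,0,0,0,-6.5,0,15]
    - [0,0,0,0,-6.5,0,15]
    - [0,0,0,0,-6,0,15]
    - [0,0,0,0,0,0,15]

```text
time: 11.22
tcp_pos: [0.4899, 0.0312, 0.2112]
tool_rot: [-0.001, 3.132, -0.0]
wrist_force: [-0.4, -0.7, -2.0]
gripper_width: 0.0164
grasp_force: 62.7
```

>>> send_rows:
  rows:
    - [0.2,0,0,0,0,0,15]
    - [0.4,0,0,0,0,0,15]
    - [0.6,0,0,0,0,0,15]
    - [0.6,0,0,0,0,0,15]
    - [0.4,0,0,0,0,0,15]
    - [0.1,0,0,0,0,0,15]
    - [0,0,0,0,0,0,15]
    - [0,0,0,0,0,0,15]

```text
time: 11.88
tcp_pos: [0.4008, 0.0309, 0.2095]
tool_rot: [-0.001, 3.141, -0.0]
wrist_force: [-0.4, -0.3, -1.7]
gripper_width: 0.0162
grasp_force: 68.7
```

```bash
cat >> h.py <<'E'
def lean(n,L,off=.024):
    "fit blank lean (deg, + = point toward +x) from lowest mask pixel, side view"
    a=snapshot("side"); s=get_state(); Rt=R.from_rotvec(s["tool_rot"]); pv=s["tcp_pos"]-Rt.apply([0,0,off])
    best=[]
    for nm in (n,"long","middle","short"):
        for r in masks_of(nm,"side"):
            v,u=np.nonzero(r["region"]); q=np.array(proj(a,pv))
            if np.hypot(u-q[0],v-q[1]).min()>12: continue
            i=np.argmax(np.hypot(u-q[0],v-q[1])); e=np.array([u[i],v[i]])
            th=np.radians(np.arange(-110,111)); P=[np.array(proj(a,pv+L*np.array([np.sin(t),0,-np.cos(t)])))-e for t in th]
            d=[np.hypot(*p) for p in P]; k=int(np.argmin(d)); print(nm,round(r["score"],2),"end px",e,"lean",k-110,"resid px",round(d[k],1))
    return a
E
python3 - <<'E'
from h import *
s=st(); print(s["torque"]); lean("long",.187)
E
```

```text
t 11.88 p [0.4008 0.0309 0.2095] rv [-1.000e-03  3.141e+00 -0.000e+00] w 0.0162 g 68.7 f [-0.4 -0.3 -1.7] q [-0.04  0.07  2.   -0.    1.07 -1.61]
[ 0.03619078 -0.01109383 -0.03932919]
long 0.97 end px [266 272] lean -17 resid px 2.9
long 0.97 end px [266 272] lean -17 resid px 2.9
short 0.75 end px [266 273] lean -17 resid px 3.9
short 0.67 end px [253 212] lean -86 resid px 47.3
```

>>> send_rows:
  rows:
    - [-0.2,0,0.1,0,0,0,15]
    - [-0.3,0,0.2,0,0,0,15]
    - [-0.4,0,0.2,0,0,0,15]
    - [-0.3,0,0.2,0,0,0,15]
    - [-0.2,0,0.2,0,0,0,15]
    - [-0.2,0,0.1,0,0,0,15]

```text
time: 12.63
tcp_pos: [0.4726, 0.0307, 0.1736]
tool_rot: [-0.001, 3.123, -0.001]
wrist_force: [13.2, 0.1, 39.2]
gripper_width: 0.0159
grasp_force: 92.1
```

```bash
python3 - <<'E'
from h import *
s=st(); print(s["torque"]); lean("long",.187)
E
```

```text
t 12.63 p [0.4726 0.0307 0.1736] rv [-1.000e-03  3.123e+00 -1.000e-03] w 0.0159 g 92.1 f [13.2  0.1 39.2] q [-0.03  0.25  1.89  0.    0.98 -1.6 ]
[-0.05841165 -2.17521833  0.01590041]
long 0.58 end px [285 278] lean -23 resid px 4.1
long 0.58 end px [285 278] lean -23 resid px 4.1
middle 0.55 end px [271 221] lean -90 resid px 33.5
```

>>> send_rows:
  rows:
    - [-0.1,0,-0.1,0,0,0,15]
    - [0,0,0,0,0,0,16.5]
    - [0,0,0,0,0,0,16.5]

```text
time: 13.13
tcp_pos: [0.4719, 0.0309, 0.1753]
tool_rot: [-0.001, 3.133, -0.0]
wrist_force: [6.1, -0.1, 16.0]
gripper_width: 0.017
grasp_force: 76.6
```

>>> send_rows:
  rows:
    - [0,0,0,0,0,0,17.5]
    - [0,0,0,0,0,0,17.5]

```text
time: 13.3
tcp_pos: [0.4718, 0.0309, 0.1752]
tool_rot: [-0.001, 3.133, -0.0]
wrist_force: [4.5, 0.3, 15.4]
gripper_width: 0.0176
grasp_force: 68.7
```

>>> send_rows:
  rows:
    - [0,0,0,0,0,0,19]
    - [0,0,0,0,0,0,19]

```text
time: 13.47
tcp_pos: [0.4717, 0.0309, 0.1751]
tool_rot: [-0.001, 3.134, -0.0]
wrist_force: [4.9, 0.3, 15.3]
gripper_width: 0.0192
grasp_force: 56.9
```

>>> send_rows:
  rows:
    - [0,0,0,0,0,0,20]
    - [0,0,0,0,0,0,20]

```text
time: 13.63
tcp_pos: [0.4717, 0.0308, 0.1751]
tool_rot: [-0.001, 3.134, -0.0]
wrist_force: [5.7, 0.2, 15.9]
gripper_width: 0.0203
grasp_force: 49.0
```

>>> send_rows:
  rows:
    - [-0.2,0,0,0,0,0,20]
    - [-0.2,0,0.1,0,0,0,20]
    - [-0.2,0,0.1,0,0,0,20]

```text
time: 13.88
tcp_pos: [0.4951, 0.0309, 0.166]
tool_rot: [-0.001, 3.136, -0.0]
wrist_force: [4.9, -0.3, 10.5]
gripper_width: 0.0202
grasp_force: 47.3
```

```bash
python3 - <<'E'
from h import *
s=st(); print(s["torque"]); lean("long",.187)
E
```

```text
t 13.88 p [0.4951 0.0309 0.166 ] rv [-1.000e-03  3.136e+00 -0.000e+00] w 0.0202 g 47.3 f [ 4.9 -0.3 10.5] q [-0.03  0.3   1.84  0.    1.   -1.6 ]
[-0.03805748 -0.78975576  0.03289699]
long 0.57 end px [286 277] lean -30 resid px 4.1
long 0.57 end px [286 277] lean -30 resid px 4.1
middle 0.49 end px [272 222] lean -92 resid px 24.9
short 0.58 end px [272 221] lean -93 resid px 24.9
```

>>> send_rows:
  rows:
    - [-0.3,0,0.2,0,0,0,20]
    - [-0.35,0,0.25,0,0,0,20]
    - [-0.33,0,0.3,0,0,0,20]
    - [-0.3,0,0.3,0,0,0,20]
    - [-0.25,0,0.33,0,0,0,20]
    - [-0.2,0,0.33,0,0,0,20]

```text
time: 14.63
tcp_pos: [0.5628, 0.031, 0.0953]
tool_rot: [-0.001, 3.141, -0.0]
wrist_force: [1.2, -0.8, -0.5]
gripper_width: 0.0203
grasp_force: 40.9
```

```bash
python3 - <<'E'
from h import *
s=st(); print(s["torque"]); lean("long",.187,.012)
E
```

```text
t 14.63 p [0.5628 0.031  0.0953] rv [-1.000e-03  3.141e+00 -0.000e+00] w 0.0203 g 40.9 f [ 1.2 -0.8 -0.5] q [-0.03  0.51  1.71  0.    0.91 -1.6 ]
[ 0.00751461 -0.12918931 -0.01844564]
long 0.67 end px [281 278] lean -63 resid px 4.0
long 0.67 end px [281 278] lean -63 resid px 4.0
middle 0.29 end px [281 276] lean -65 resid px 2.8
```

>>> send_rows:
  rows:
    - [-0.12,0,0.35,0,0,0,20]
    - [-0.12,0,0.35,0,0,0,20]
    - [-0.1,0,0.37,0,0,0,20]
    - [-0.08,0,0.37,0,0,0,20]
    - [-0.02,0,0.2,0,0,0,20]

```text
time: 15.3
tcp_pos: [0.5788, 0.031, 0.0304]
tool_rot: [0.001, -3.141, 0.0]
wrist_force: [0.2, -0.5, -1.4]
gripper_width: 0.0202
grasp_force: 31.9
```

```bash
python3 - <<'E'
from h import *
s=st(); print(s["torque"]); lean("long",.187,.012)
E
```

```text
t 15.3 p [0.5788 0.031  0.0304] rv [ 1.000e-03 -3.141e+00  0.000e+00] w 0.0202 g 31.9 f [ 0.2 -0.5 -1.4] q [-0.03  0.64  1.7  -0.    0.81 -1.6 ]
[ 0.02807319 -0.00155839 -0.0248187 ]
long 0.7 end px [277 278] lean -83 resid px 6.4
long 0.7 end px [277 278] lean -83 resid px 6.4
```

>>> send_rows:
  rows:
    - [0,0,0.15,0,0,0,20]
    - [0,0,0.15,0,0,0,20]
    - [0,0,0.05,0,0,0,20]
    - [0,0,0,0,0,0,20]

```text
time: 15.88
tcp_pos: [0.5785, 0.031, 0.0165]
tool_rot: [0.001, -3.141, -0.0]
wrist_force: [0.1, 0.2, -1.3]
gripper_width: 0.0204
grasp_force: 28.1
```

>>> send_rows:
  rows:
    - [0,0,0,0,0,0,24]
    - [0,0,0,0,0,0,28]
    - [0,0,0,0,0,0,40]
    - [0,0,0,0,0,0,45]
    - [0,0,-0.3,0,0,0,45]
    - [0,0,-0.7,0,0,0,45]
    - [0,0,-0.9,0,0,0,45]
    - [0,0,-0.9,0,0,0,45]

```text
time: 16.55
tcp_pos: [0.5783, 0.0311, 0.131]
tool_rot: [0.001, -3.141, -0.0]
wrist_force: [-0.1, -0.1, 0.9]
gripper_width: 0.045
grasp_force: 0.0
```

>>> send_rows:
  rows:
    - [0.3,0.5,-0.5,0,0,0,45]
    - [0.5,0.8,-0.3,0,0,0,45]
    - [0.5,0.9,0,0,0,0,45]
    - [0.5,0.9,0,0,0,0,45]
    - [0.5,0.9,0,0,0,0,45]
    - [0.5,0.9,0,0,0,0,45]
    - [0.4,0.8,0,0,0,0,45]
    - [0,0.5,0,0,0,0,45]

```text
time: 17.22
tcp_pos: [0.4479, 0.2815, 0.1622]
tool_rot: [0.004, -3.141, -0.001]
wrist_force: [0.4, 0.0, 0.1]
gripper_width: 0.0451
grasp_force: 0.0
```

```bash
python3 - <<'E'
from h import *
s=st()
a=snapshot("top"); save(a,"t2.png",(150,170,460,310),2.5)
for n in ("long","middle","short"):
    for r in masks_of(n,"top")[:4]:
        for z in ((.018,) if r["region"].nonzero()[1].mean()>290 else (.026,)): print(n,round(r["score"],2),maskgeo(a,r["region"],z))
for n in ("long_heel","long_point"): print(n,[(round(r["score"],2),np.round(r["xyz"],3)) for r in place_of(n,"top")[:3]])
E
```

```text
t 17.22 p [0.4479 0.2815 0.1622] rv [ 4.000e-03 -3.141e+00 -1.000e-03] w 0.0451 g 0.0 f [0.4 0.  0.1] q [ 0.47  0.37  1.75  0.    1.02 -1.1 ]
long 0.95 [469.3  29.1 198.   38.8 178.7]
long 0.7 [529.1 586.4 199.2  41.2  41.1]
long 0.69 [257.2 453.8 167.2  40.   34.3]
middle 0.78 [571.  278.2  72.8  19.5  26.4]
long_heel [(0.95, array([ 0.533,  0.59 , -0.001])), (0.76, array([0.483, 0.032, 0.018]))]
long_point [(0.79, array([ 0.198,  0.419, -0.003])), (0.73, array([0.578, 0.635, 0.004])), (0.58, array([0.416, 0.034, 0.018]))]
```

View pics/t2.png

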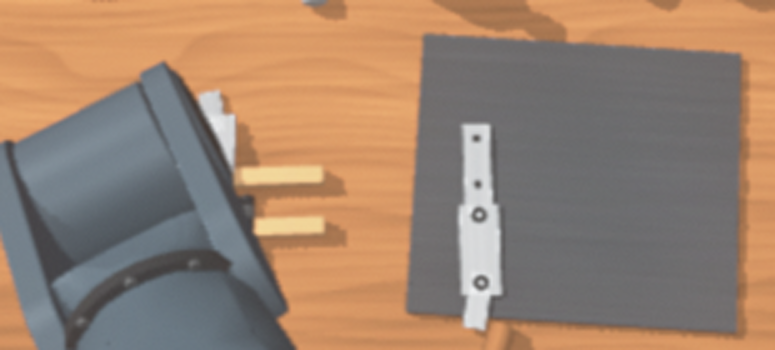

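The long blank lies marks up on the plate, with marks at crop (479,215) and (481,283). Next is the middle blank; I'll check from above it first.

>>> send_rows:
  rows:
    - [0,0,0,0,0,-3.7,50]
    - [0,0,0,0,0,-3.6,50]
    - [0.4,0.4,0.2,0,0,0,50]
    - [0.27,0.35,0.4,0,0,0,50]
    - [0,0,0.5,0,0,0,50]
    - [0,0,0.2,0,0,0,50]
    - [0,0,0,0,0,0,50]

```text
time: 18.1
tcp_pos: [0.4198, 0.3041, 0.1077]
tool_rot: [0.199, -3.133, 0.002]
wrist_force: [0.2, 1.0, 0.7]
gripper_width: 0.0499
grasp_force: 0.0
```

```bash
cat >> h.py <<'E'
def tang(n,L):
    "held against wrist mask: tang end and grasp point 9 mm in"
    st(); a=blank(n,"wrist",.026)
    for r in masks_of(n,"wrist")[:2]:
        g=maskgeo(a,r["region"],.026)
        if g[2]<70: continue
        v,u=np.nonzero(r["region"]); P=np.array([ray(a,x,y,.026)[:2] for x,y in zip(u,v)])*1000
        an=np.radians(g[4] if g[4]<90 else g[4]-180); ax=np.array([np.cos(an),np.sin(an)]); t=P@ax; m=t<t.min()+30
        e=P[m].mean(0)+ax*(t.min()-t[m].mean()); print("tang end",e.round(1),"grasp",(e+9*ax).round(1),"ang",np.degrees(an).round(1)); p=(e+9*ax)/1000
        plan([p[0],p[1],-.001],down(90+np.degrees(an)))
E
python3 - <<'E'
from h import *
tang("middle",0)
E
```

```text
t 18.1 p [0.4198 0.3041 0.1077] rv [ 1.990e-01 -3.133e+00  2.000e-03] w 0.0499 g 0.0 f [0.2 1.  0.7] q [ 0.54  0.43  1.82 -0.    0.89 -1.16]
wrist middle 0.82 [508.4 285.2 109.7  38.8   2.9]
tang end [453.6 283.2] grasp [462.6 283.7] ang 2.9
units [-0.96 -0.66  2.78] turn [0.  0.1 4.4]
```

```bash
python3 - <<'E'
from h import *
a=snapshot("wrist"); save(a,"w3.png")
E
```

```text
(no output)
```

View pics/w3.png

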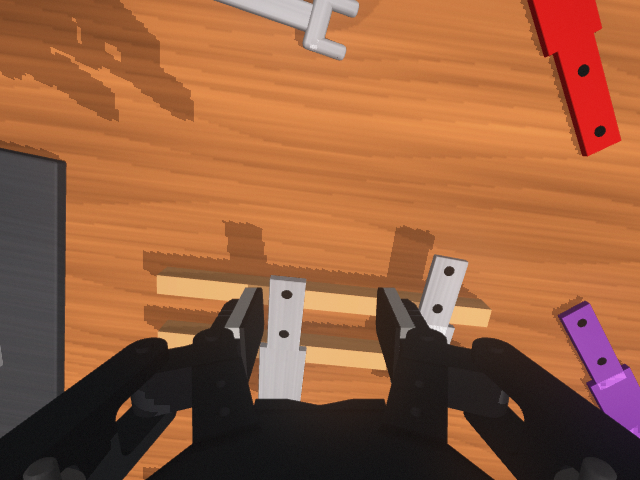

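The middle blank was knocked aside: its tang end is now at (288,278), over the near batten. I'll grip its tang between the battens instead, so I need the batten gap measured.

```bash
python3 - <<'E'
from h import *
a=snapshot("wrist"); b=cv2.cvtColor(a["img"],cv2.COLOR_RGB2HSV)
for u in (330,350):
    print(u,[(v,b[v,u].tolist()) for v in range(284,376,4)])
for u,v in ((330,295),(330,309),(330,344),(330,364),(288,278),(270,300),(305,300),(268,330),(304,330)): print((u,v),(ray(a,u,v,.02 if u==330 else .026)*1000).round(1)[:2])
t=snapshot("top"); 
for r in masks_of("rack","top")[:3]: print(maskgeo(t,r["region"],.02))
E
```

```text
330 [(284, [14, 140, 137]), (288, [13, 143, 136]), (292, [14, 139, 134]), (296, [17, 123, 238]), (300, [16, 122, 239]), (304, [16, 122, 238]), (308, [16, 122, 239]), (312, [12, 163, 211]), (316, [12, 165, 192]), (320, [13, 164, 191]), (324, [11, 158, 136]), (328, [11, 161, 147]), (332, [12, 164, 143]), (336, [14, 137, 136]), (340, [14, 136, 135]), (344, [14, 135, 134]), (348, [15, 130, 215]), (352, [17, 124, 237]), (356, [17, 124, 237]), (360, [16, 122, 237]), (364, [15, 132, 231]), (368, [12, 163, 194]), (372, [12, 166, 190])]
350 [(284, [12, 167, 157]), (288, [13, 141, 137]), (292, [14, 140, 137]), (296, [17, 123, 238]), (300, [17, 124, 238]), (304, [17, 126, 238]), (308, [17, 124, 238]), (312, [17, 125, 238]), (316, [12, 168, 205]), (320, [12, 168, 185]), (324, [12, 166, 184]), (328, [12, 163, 144]), (332, [12, 166, 146]), (336, [12, 165, 144]), (340, [14, 136, 133]), (344, [14, 139, 136]), (348, [13, 138, 135]), (352, [17, 124, 238]), (356, [16, 123, 238]), (360, [16, 125, 238]), (364, [16, 125, 237]), (368, [12, 167, 198]), (372, [13, 165, 198])]
(330, 295) [467.9 318.4]
(330, 309) [480.2 320.1]
(330, 344) [512.2 324.4]
(330, 364) [531.5 327. ]
(288, 278) [455.2 283.7]
(270, 300) [475.4 271.5]
(305, 300) [472.  298.9]
(268, 330) [502.1 272.2]
(304, 330) [498.4 301.1]
[470.9 227.2  91.7  17.   89.1]
```

>>> send_rows:
  rows:
    - [0,0,0,0,0,4.4,50]
    - [-0.5,-0.2,0,0,0,0,50]
    - [-0.7,-0.2,0.2,0,0,0,50]
    - [-0.5,-0.16,0.4,0,0,0,50]
    - [-0.2,0,0.5,0,0,0,50]
    - [0,0,0.4,0,0,0,50]
    - [0,0,0.1,0,0,0,50]
    - [0,0,0,0,0,0,50]

```text
time: 19.12
tcp_pos: [0.4967, 0.2865, 0.0444]
tool_rot: [0.08, -3.139, 0.001]
wrist_force: [-0.3, 0.4, -0.0]
gripper_width: 0.0501
grasp_force: 0.0
```

```bash
python3 - <<'E'
from h import *
st(); plan([.497,.2855,.003],down(93))
E
```

```text
t 19.12 p [0.4967 0.2865 0.0444] rv [ 8.000e-02 -3.139e+00  1.000e-03] w 0.0501 g 0.0 f [-0.3  0.4 -0. ] q [ 0.44  0.61  1.71 -0.    0.83 -1.18]
units [-0.01 -0.02  1.03] turn [-0.  -0.1 -0.1]
```

>>> send_rows:
  rows:
    - [0,0,0.4,0,0,0,50]
    - [0,0,0.4,0,0,0,50]
    - [0,0,0.23,0,0,0,50]
    - [0,0,0,0,0,0,50]
    - [0,0,0,0,0,0,15]
    - [0,0,0,0,0,0,15]
    - [0,0,0,0,0,0,15]
    - [0,0,0,0,0,0,15]

```text
time: 19.78
tcp_pos: [0.4979, 0.2872, 0.0049]
tool_rot: [-0.08, 3.139, 0.001]
wrist_force: [-0.1, 1.8, 3.0]
gripper_width: 0.0235
grasp_force: 58.5
```

>>> send_rows:
  rows:
    - [0,0,-0.2,0,0,0,15]
    - [0,0,-0.3,0,0,0,15]
    - [0,0,-0.4,0,0,0,15]
    - [0,0,-0.5,0,0,0,15]
    - [0,0,-0.6,0,0,0,15]
    - [0,0,-0.7,0,0,0,15]
    - [0,0,-0.8,0,0,0,15]
    - [0,0,-0.5,0,0,0,15]

```text
time: 20.45
tcp_pos: [0.4977, 0.287, 0.168]
tool_rot: [-0.08, 3.138, 0.002]
wrist_force: [0.1, -0.1, -2.6]
gripper_width: 0.024
grasp_force: 58.8
```

>>> send_rows:
  rows:
    - [0,0,-0.5,0,0,3,15]
    - [0.1,-0.4,0,0,0,0,15]
    - [0.2,-0.7,0,0,0,0,15]
    - [0.3,-0.8,0,0,0,0,15]
    - [0.3,-0.8,0,0,0,0,15]
    - [0.3,-0.8,0,0,0,0,15]
    - [0.3,-0.8,0,0,0,0,15]
    - [0.2,-0.8,0,0,0,0,15]

```text
time: 21.12
tcp_pos: [0.4275, 0.0816, 0.1847]
tool_rot: [0.001, 3.141, -0.0]
wrist_force: [0.4, -0.6, -1.6]
gripper_width: 0.0241
grasp_force: 58.9
```

>>> send_rows:
  rows:
    - [0.1,-0.8,0,0,0,0,15]
    - [0.1,-0.8,0,0,0,0,15]
    - [0,-0.7,0,0,0,0,15]
    - [0,-0.5,0,0,0,0,15]
    - [0,-0.3,0,0,0,0,15]
    - [0,0,0,0,0,0,15]

```text
time: 21.62
tcp_pos: [0.4207, -0.0429, 0.1848]
tool_rot: [0.006, 3.141, -0.001]
wrist_force: [-0.3, -0.0, -2.1]
gripper_width: 0.0234
grasp_force: 59.0
```

```bash
python3 - <<'E'
from h import *
st(); lean("middle",.13)
E
```

```text
t 21.62 p [ 0.4207 -0.0429  0.1848] rv [ 6.000e-03  3.141e+00 -1.000e-03] w 0.0234 g 59.0 f [-0.3 -0.  -2.1] q [-0.21  0.15  1.99 -0.    1.01 -1.78]
middle 0.73 end px [348 224] lean 75 resid px 2.3
middle 0.73 end px [348 224] lean 75 resid px 2.3
```

>>> send_rows:
  rows:
    - [-0.2,-0.3,0.4,0,0,0,15]
    - [-0.2,-0.25,0.5,0,0,0,22]
    - [0,0,0.2,0,0,0,23.5]
    - [0,0,0,0,0,0,24.5]
    - [0,0,0,0,0,0,24.9]
    - [0,0,0,0,0,0,24.9]
    - [0,0,0,0,0,0,24.9]
    - [0,0,0,0,0,0,24.9]

```text
time: 22.53
tcp_pos: [0.4371, -0.0629, 0.1406]
tool_rot: [0.001, 3.14, -0.0]
wrist_force: [-0.3, 0.2, -3.0]
gripper_width: 0.0247
grasp_force: 26.1
```

>>> send_rows:
  rows:
    - [0,0,0,0,0,0,24.9]
    - [0,0,0,0,0,0,24.9]
    - [0,0,0,0,0,0,25.1]
    - [0,0,0,0,0,0,25.1]
    - [0,0,0,0,0,0,25.1]
    - [0,0,0,0,0,0,25.1]

```text
time: 23.03
tcp_pos: [0.4369, -0.0631, 0.1399]
tool_rot: [-0.002, -3.142, 0.0]
wrist_force: [0.6, -0.8, -2.2]
gripper_width: 0.0252
grasp_force: 21.8
```

```bash
python3 - <<'E'
from h import *
st(); lean("middle",.13,.02)
E
```

```text
t 23.03 p [ 0.4369 -0.0631  0.1399] rv [-2.000e-03 -3.142e+00  0.000e+00] w 0.0252 g 21.8 f [ 0.6 -0.8 -2.2] q [-0.25  0.25  1.99 -0.    0.9  -1.82]
middle 0.82 end px [357 243] lean 76 resid px 2.9
middle 0.22 end px [262 205] lean -110 resid px 32.7
middle 0.82 end px [357 243] lean 76 resid px 2.9
middle 0.22 end px [262 205] lean -110 resid px 32.7
```

>>> send_rows:
  rows:
    - [0,0,0,0,0,0,25.5]
    - [0,0,0,0,0,0,25.5]
    - [0,0,0,0,0,0,25.5]
    - [0,0,0,0,0,0,25.5]

```text
time: 23.62
tcp_pos: [0.4369, -0.0631, 0.1399]
tool_rot: [0.002, 3.142, -0.0]
wrist_force: [0.1, 0.4, -2.0]
gripper_width: 0.0257
grasp_force: 11.0
```

>>> send_rows:
  rows:
    - [0,0,0,0,0,0,25.7]
    - [0,0,0,0,0,0,25.7]
    - [0,0,0,0,0,0,25.7]
    - [0,0,0,0,0,0,25.7]

```text
time: 23.95
tcp_pos: [0.4368, -0.0631, 0.1398]
tool_rot: [-0.002, -3.141, -0.0]
wrist_force: [-0.1, -0.6, -1.9]
gripper_width: 0.0259
grasp_force: 9.2
```

```bash
python3 - <<'E'
from h import *
st(); lean("middle",.13,.02)
E
```

```text
t 23.95 p [ 0.4368 -0.0631  0.1398] rv [-2.000e-03 -3.141e+00 -0.000e+00] w 0.0259 g 9.2 f [-0.1 -0.6 -1.9] q [-0.25  0.25  1.99 -0.    0.9  -1.82]
middle 0.9 end px [312 285] lean 0 resid px 3.7
middle 0.9 end px [312 285] lean 0 resid px 3.7
short 0.34 end px [310 285] lean -2 resid px 4.1
```

>>> send_rows:
  rows:
    - [0,0,0,0,0,0,23]
    - [0,0,0,0,0,0,22]
    - [0,0,0,0,0,0,22]
    - [0,0,0,0,5,0,22]
    - [0,0,0,0,6,0,22]
    - [0,0,0,0,7,0,22]
    - [0,0,0,0,7,0,22]
    - [0,0,0,0,0,0,22]

```text
time: 24.87
tcp_pos: [0.4381, -0.0631, 0.1383]
tool_rot: [-0.001, -2.697, -0.001]
wrist_force: [0.1, 0.1, -3.5]
gripper_width: 0.0245
grasp_force: 59.2
```

```bash
python3 - <<'E'
from h import *
st(); lean("middle",.13,.02)
E
```

```text
t 24.87 p [ 0.4381 -0.0631  0.1383] rv [-1.000e-03 -2.697e+00 -1.000e-03] w 0.0245 g 59.2 f [ 0.1  0.1 -3.5] q [-0.19  0.5   1.7  -0.08  1.38 -1.73]
middle 0.69 end px [296 285] lean -25 resid px 5.0
middle 0.69 end px [296 285] lean -25 resid px 5.0
```

>>> send_rows:
  rows:
    - [-0.3,0,0,0,0,0,24.5]
    - [-0.3,0,0.02,0,0,0,24.9]
    - [-0.3,0,0.02,0,0,0,24.9]
    - [-0.25,0,0.02,0,0,0,24.9]
    - [0,0,0,0,0,0,24.9]

```text
time: 25.53
tcp_pos: [0.4782, -0.0632, 0.118]
tool_rot: [-0.002, -2.707, -0.0]
wrist_force: [-0.3, 0.5, -1.9]
gripper_width: 0.025
grasp_force: 33.8
```

```bash
python3 - <<'E'
from h import *
st(); lean("middle",.13,.02)
E
```

```text
t 25.53 p [ 0.4782 -0.0632  0.118 ] rv [-2.000e-03 -2.707e+00 -0.000e+00] w 0.025 g 33.8 f [-0.3  0.5 -1.9] q [-0.18  0.58  1.61 -0.08  1.38 -1.72]
middle 0.71 end px [312 288] lean -24 resid px 4.9
middle 0.71 end px [312 288] lean -24 resid px 4.9
```

>>> send_rows:
  rows:
    - [-0.25,0,0.05,0,0,0,24.9]
    - [-0.3,0,0.05,0,0,0,24.9]
    - [-0.3,0,0.07,0,0,0,24.9]
    - [-0.28,0,0.07,0,0,0,24.9]

```text
time: 26.12
tcp_pos: [0.5165, -0.0634, 0.0914]
tool_rot: [-0.002, -2.708, 0.001]
wrist_force: [6.2, -0.4, 16.6]
gripper_width: 0.025
grasp_force: 35.1
```

>>> send_rows:
  rows:
    - [-0.25,0,0.12,0,0,0,24.9]
    - [-0.25,0,0.14,0,0,0,24.9]
    - [-0.24,0,0.15,0,0,0,24.9]
    - [-0.24,0,0.15,0,0,0,24.9]

```text
time: 26.45
tcp_pos: [0.5421, -0.0633, 0.0537]
tool_rot: [-0.002, -2.708, 0.0]
wrist_force: [1.6, 0.0, 1.8]
gripper_width: 0.0249
grasp_force: 25.8
```

```bash
python3 - <<'E'
from h import *
st(); lean("middle",.13,.02)
E
```

```text
t 26.45 p [ 0.5421 -0.0633  0.0537] rv [-2.000e-03 -2.708e+00  0.000e+00] w 0.0249 g 25.8 f [1.6 0.  1.8] q [-0.17  0.77  1.45 -0.07  1.36 -1.7 ]
middle 0.56 end px [315 292] lean -64 resid px 4.1
middle 0.56 end px [315 292] lean -64 resid px 4.1
```

>>> send_rows:
  rows:
    - [-0.2,0,0.2,0,0,0,24.9]
    - [-0.19,0,0.21,0,0,0,24.9]
    - [-0.18,0,0.21,0,0,0,24.9]
    - [-0.1,0,0.15,0,0,0,24.9]
    - [0,0,0,0,0,0,24.9]

```text
time: 27.12
tcp_pos: [0.5508, -0.063, 0.0121]
tool_rot: [-0.001, -2.702, -0.001]
wrist_force: [-0.8, -0.9, -0.3]
gripper_width: 0.0246
grasp_force: 24.7
```

```bash
python3 - <<'E'
from h import *
st(); lean("middle",.13,.02)
E
```

```text
t 27.12 p [ 0.5508 -0.063   0.0121] rv [-1.000e-03 -2.702e+00 -1.000e-03] w 0.0246 g 24.7 f [-0.8 -0.9 -0.3] q [-0.16  0.84  1.42 -0.07  1.31 -1.7 ]
middle 0.86 end px [310 292] lean -86 resid px 0.4
middle 0.86 end px [310 292] lean -86 resid px 0.4
```

>>> send_rows:
  rows:
    - [0,0,0,0,0,0,27]
    - [0,0,0,0,0,0,33]
    - [0,0,0,0,0,0,45]
    - [0,0,0,0,0,0,45]
    - [0,0,-0.4,0,0,0,45]
    - [0,0,-0.8,0,0,0,45]
    - [0,0,-0.9,0,-6,0,45]
    - [0,0,-0.9,0,-6,0,45]

```text
time: 28.03
tcp_pos: [0.6002, -0.0632, 0.1249]
tool_rot: [-0.001, -2.918, -0.0]
wrist_force: [0.7, -0.2, -0.7]
gripper_width: 0.0451
grasp_force: 0.0
```

>>> send_rows:
  rows:
    - [0.4,0.5,-0.4,0,-6.5,0,50]
    - [0.4,0.8,0,0,-6.6,0,50]
    - [0.4,1,0,0,0,1,50]
    - [0.4,1,0,0,0,1,50]
    - [0.4,1,0,0,0,2,50]
    - [0.4,1,0,0,0,0,50]
    - [0.4,1,0,0,0,0,50]
    - [0.4,1,0,0,0,0,50]

```text
time: 28.7
tcp_pos: [0.488, 0.2265, 0.1458]
tool_rot: [0.112, 3.137, 0.0]
wrist_force: [1.9, -0.2, -0.0]
gripper_width: 0.0503
grasp_force: 0.0
```

>>> send_rows:
  rows:
    - [0.3,1,0,0,0,0,50]
    - [0.3,1,0,0,0,0,50]
    - [0.2,0.9,0,0,0,0,50]
    - [0.1,0.8,0,0,0,0,50]
    - [0,0.5,0.2,0,0,0,50]
    - [0,0,0,0,0,0,50]

```text
time: 29.2
tcp_pos: [0.464, 0.3978, 0.1363]
tool_rot: [0.107, 3.138, 0.001]
wrist_force: [0.8, -0.4, 0.2]
gripper_width: 0.0501
grasp_force: 0.0
```

```bash
python3 - <<'E'
from h import *
a=snapshot("top")
for n in ("long","middle","short"):
    for r in masks_of(n,"top")[:4]:
        u=r["region"].nonzero()[1].mean(); print(n,round(r["score"],2),int(u),maskgeo(a,r["region"],.018 if u>290 else .026))
for n in ("long_heel","middle_heel","middle_point"): print(n,[(round(r["score"],2),np.round(r["xyz"],3)) for r in place_of(n,"top")[:3]])
tang("short",0)
E
```

```text
long 0.43 426 [ 772.  -193.5  101.2   71.2  151.6]
middle 0.83 378 [513.  -62.5 168.8  38.9 177.6]
middle 0.67 427 [ 771.4 -195.8  102.2   71.1  152.1]
short 0.86 188 [533.7 399.4  52.5  36.1   1.5]
long_heel [(0.58, array([0.484, 0.034, 0.017]))]
middle_heel [(0.63, array([0.414, 0.032, 0.019])), (0.61, array([ 0.528, -0.062,  0.017])), (0.56, array([ 0.542, -0.411,  0.004]))]
middle_point [(0.82, array([ 0.466, -0.066,  0.02 ]))]
t 29.55 p [0.4653 0.3938 0.1378] rv [0.113 3.137 0.   ] w 0.05 g 0.0 f [-0.4 -0.8  0.4] q [ 0.63  0.53  1.56 -0.    1.05 -0.87]
wrist short 0.74 [493.  401.4 141.1  39.  177.5]
tang end [422.6 405.6] grasp [431.5 405.2] ang -2.5
units [0.87 0.21 3.46] turn [ 0.   0.1 -1.6]
```

>>> send_rows:
  rows:
    - [0.4,0.1,0,0,0,-1.6,50]
    - [0.4,0.1,0.5,0,0,0,50]
    - [0,0,0.6,0,0,0,50]
    - [0,0,0.6,0,0,0,50]
    - [0,0,0.6,0,0,0,50]
    - [0,0,0.6,0,0,0,50]
    - [0,0,0.3,0,0,0,50]
    - [0,0,0.1,0,0,0,50]

```text
time: 30.37
tcp_pos: [0.4324, 0.4038, 0.0035]
tool_rot: [-0.067, -3.14, 0.003]
wrist_force: [-0.3, -0.0, 0.6]
gripper_width: 0.0498
grasp_force: 0.0
```

>>> send_rows:
  rows:
    - [0,0,0,0,0,0,50]
    - [0,0,0,0,0,0,15]
    - [0,0,0,0,0,0,15]
    - [0,0,0,0,0,0,15]
    - [0,0,0,0,0,0,15]

```text
time: 30.78
tcp_pos: [0.4341, 0.4048, 0.0062]
tool_rot: [0.068, 3.138, 0.001]
wrist_force: [0.5, -0.5, -0.5]
gripper_width: 0.0148
grasp_force: 0.0
```

>>> send_rows:
  rows:
    - [0,0,-0.5,0,0,0,50]
    - [0,0,-0.2,0,0,0,50]
    - [0,0,0,0,0,0,50]
    - [0,0,0,0,0,0,50]

```text
time: 31.12
tcp_pos: [0.4339, 0.4047, 0.0337]
tool_rot: [0.068, 3.138, 0.001]
wrist_force: [0.2, -1.3, -0.8]
gripper_width: 0.0499
grasp_force: 0.0
```

```bash
python3 - <<'E'
from h import *
tang("short",0)
E
```

```text
t 31.12 p [0.4339 0.4047 0.0337] rv [6.800e-02 3.138e+00 1.000e-03] w 0.0499 g 0.0 f [ 0.2 -1.3 -0.8] q [ 0.67  0.65  1.66 -0.    0.83 -0.85]
wrist short 0.9 [469.  403.   94.3  38.  176.7]
tang end [421.9 405.9] grasp [430.9 405.4] ang -3.3
units [0.06 0.03 0.84] turn [-0.   0.1  0.8]
```

>>> send_rows:
  rows:
    - [0.05,0.02,0.4,0,0,0,50]
    - [0,0,0.4,0,0,0,50]
    - [0,0,0.2,0,0,0,50]
    - [0,0,0,0,0,0,50]
    - [0,0,0,0,0,0,15]
    - [0,0,0,0,0,0,15]
    - [0,0,0,0,0,0,15]
    - [0,0,0,0,0,0,15]

```text
time: 31.93
tcp_pos: [0.4321, 0.4056, -0.0059]
tool_rot: [0.068, 3.138, 0.001]
wrist_force: [0.4, -0.7, 2.0]
gripper_width: 0.0239
grasp_force: 58.8
```

>>> send_rows:
  rows:
    - [0,0,-0.2,0,0,0,15]
    - [0,0,-0.3,0,0,0,15]
    - [0,0,-0.5,0,0,0,15]
    - [0,0,-0.6,0,0,0,15]
    - [0,0,-0.8,0,0,0,15]
    - [0,0,-0.9,0,0,0,15]
    - [0,0,-0.9,0,0,0,15]
    - [0,0,-0.6,0,0,-2.2,15]

```text
time: 32.6
tcp_pos: [0.4319, 0.4058, 0.1902]
tool_rot: [0.008, 3.136, 0.004]
wrist_force: [0.9, 1.0, -1.4]
gripper_width: 0.024
grasp_force: 59.0
```

>>> send_rows:
  rows:
    - [0,-0.3,0,0,0,0,15]
    - [0,-0.6,0,0,0,0,15]
    - [0,-0.9,0,0,0,0,15]
    - [0,-0.9,0,0,0,0,15]
    - [0,-0.9,0,0,0,0,15]
    - [0,-0.9,0,0,0,0,15]
    - [-0.1,-0.9,0,0,0,0,15]
    - [-0.1,-0.9,0,0,0,0,15]

```text
time: 33.27
tcp_pos: [0.4373, 0.1514, 0.1855]
tool_rot: [0.007, 3.14, -0.0]
wrist_force: [0.6, -1.0, -1.9]
gripper_width: 0.0238
grasp_force: 59.1
```

>>> send_rows:
  rows:
    - [-0.1,-0.9,0,0,0,0,15]
    - [-0.1,-0.9,0,0,0,0,15]
    - [-0.1,-0.9,0,0,0,0,15]
    - [0,-0.9,0,0,0,0,15]
    - [0,-0.9,0,0,0,0,15]
    - [0,-0.9,0,0,0,0,15]
    - [0,-0.8,0,0,0,0,15]
    - [0,-0.6,0,0,0,0,15]

```text
time: 33.93
tcp_pos: [0.448, -0.1212, 0.1855]
tool_rot: [0.01, 3.14, -0.001]
wrist_force: [-0.3, 0.5, -2.0]
gripper_width: 0.0245
grasp_force: 59.1
```

```bash
python3 - <<'E'
from h import *
st(); lean("short",.131,.027); plan([.45,-.155,.135],down(90))
E
```

```text
t 33.93 p [ 0.448  -0.1212  0.1855] rv [ 1.00e-02  3.14e+00 -1.00e-03] w 0.0245 g 59.1 f [-0.3  0.5 -2. ] q [-0.36  0.22  1.89  0.    1.03 -1.93]
short 0.81 end px [380 222] lean 91 resid px 0.9
short 0.81 end px [380 222] lean 91 resid px 0.9
units [-0.04 -0.92  1.26] turn [ 0.   0.1 -0.3]
```

>>> send_rows:
  rows:
    - [0,-0.3,0.3,0,0,0,15]
    - [0,-0.3,0.4,0,0,0,15]
    - [0,-0.2,0.4,0,0,0,20]
    - [0,0,0.1,0,0,0,23]
    - [0,0,0,0,0,0,24.5]
    - [0,0,0,0,0,0,25]
    - [0,0,0,0,0,0,25]
    - [0,0,0,0,0,0,25]

```text
time: 34.85
tcp_pos: [0.4494, -0.1503, 0.1382]
tool_rot: [0.006, 3.139, -0.001]
wrist_force: [0.6, 0.3, -0.6]
gripper_width: 0.0254
grasp_force: 25.1
```

>>> send_rows:
  rows:
    - [0,0,0,0,0,0,25.4]
    - [0,0,0,0,0,0,25.4]
    - [0,0,0,0,0,0,25.4]
    - [0,0,0,0,0,0,25.4]

```text
time: 35.18
tcp_pos: [0.4489, -0.1507, 0.1374]
tool_rot: [0.007, 3.14, -0.0]
wrist_force: [-0.8, -0.3, -1.8]
gripper_width: 0.0253
grasp_force: 15.0
```

```bash
python3 - <<'E'
from h import *
st(); lean("short",.131,.027)
E
```

```text
t 35.18 p [ 0.4489 -0.1507  0.1374] rv [ 0.007  3.14  -0.   ] w 0.0253 g 15.0 f [-0.8 -0.3 -1.8] q [-0.42  0.31  1.92  0.    0.92 -1.99]
short 0.63 end px [385 247] lean 90 resid px 1.1
long 0.75 end px [276 278] lean -84 resid px 1.3
short 0.63 end px [385 247] lean 90 resid px 1.1
```

>>> send_rows:
  rows:
    - [0,0,0,0,0,0,25.6]
    - [0,0,0,0,0,0,25.6]
    - [0,0,0,0,0,0,25.6]
    - [0,0,0,0,0,0,25.6]

```text
time: 35.77
tcp_pos: [0.4489, -0.1507, 0.1373]
tool_rot: [0.007, 3.14, -0.0]
wrist_force: [0.2, -0.4, -1.2]
gripper_width: 0.0255
grasp_force: 9.6
```

```bash
python3 - <<'E'
from h import *
st(); lean("short",.131,.027)
E
```

```text
t 35.77 p [ 0.4489 -0.1507  0.1373] rv [ 0.007  3.14  -0.   ] w 0.0255 g 9.6 f [ 0.2 -0.4 -1.2] q [-0.42  0.31  1.92  0.    0.92 -1.99]
long 0.66 end px [276 278] lean -84 resid px 1.3
```

>>> send_rows:
  rows:
    - [0,0,0,0,0,0,25.6]
    - [0,0,0,0,0,0,25.6]

```text
time: 36.18
tcp_pos: [0.4489, -0.1507, 0.1373]
tool_rot: [0.007, 3.14, -0.0]
wrist_force: [0.9, 0.4, -1.6]
gripper_width: 0.0255
grasp_force: 8.5
```

```bash
python3 - <<'E'
from h import *
st(); a=lean("short",.131,.027); save(a,"s5.png",(240,150,440,300),3)
E
```

```text
t 36.18 p [ 0.4489 -0.1507  0.1373] rv [ 0.007  3.14  -0.   ] w 0.0255 g 8.5 f [ 0.9  0.4 -1.6] q [-0.42  0.31  1.92  0.    0.92 -1.99]
short 0.57 end px [341 304] lean 10 resid px 1.0
long 0.58 end px [276 277] lean -85 resid px 1.1
short 0.57 end px [341 304] lean 10 resid px 1.0
```

View pics/s5.png

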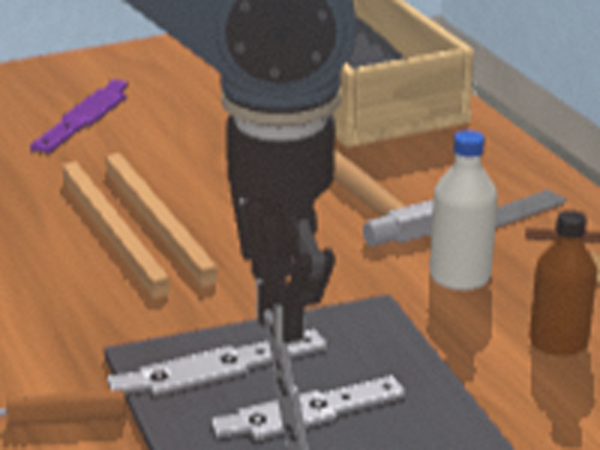

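Long and middle lie marks up on the plate and the short one hangs from its tang. Re-gripping and tilting back.

>>> send_rows:
  rows:
    - [0,0,0,0,0,0,25.6]
    - [0,0,0,0,0,0,25.6]
    - [0,0,0,0,0,0,23]
    - [0,0,0,0,0,0,22]
    - [0,0,0,0,0,0,22]
    - [0,0,0,0,5,0,22]
    - [0,0,0,0,6,0,22]
    - [0,0,0,0,6,0,22]

```text
time: 37.1
tcp_pos: [0.449, -0.1511, 0.1382]
tool_rot: [-0.008, -2.843, 0.001]
wrist_force: [-0.1, -0.6, -1.3]
gripper_width: 0.0236
grasp_force: 58.9
```

>>> send_rows:
  rows:
    - [0,0,0,0,6,0,22]
    - [0,0,0,0,6,0,22]
    - [0,0,0,0,0,0,22]

```text
time: 37.35
tcp_pos: [0.4498, -0.1505, 0.1356]
tool_rot: [-0.005, -2.631, -0.002]
wrist_force: [1.2, 0.3, -3.0]
gripper_width: 0.0236
grasp_force: 59.1
```

```bash
python3 - <<'E'
from h import *
st(); lean("short",.131,.027)
E
```

```text
t 37.35 p [ 0.4498 -0.1505  0.1356] rv [-5.000e-03 -2.631e+00 -2.000e-03] w 0.0236 g 59.1 f [ 1.2  0.3 -3. ] q [-0.33  0.58  1.58 -0.16  1.47 -1.84]
short 0.85 end px [320 307] lean -20 resid px 1.3
long 0.8 end px [276 277] lean -86 resid px 7.0
short 0.85 end px [320 307] lean -20 resid px 1.3
```

>>> send_rows:
  rows:
    - [-0.2,0,0.03,0,0,0,24]
    - [-0.25,0,0.04,0,0,0,24.8]
    - [-0.25,0,0.04,0,0,0,24.8]
    - [-0.18,0,0.03,0,0,0,24.8]
    - [-0.2,0,0,0,0,0,24.8]
    - [-0.3,0,0,0,0,0,24.8]
    - [-0.3,0,0,0,0,0,24.8]
    - [-0.3,0,0.02,0,0,0,24.8]

```text
time: 38.27
tcp_pos: [0.5165, -0.1512, 0.0935]
tool_rot: [-0.006, -2.638, -0.001]
wrist_force: [2.1, -0.5, 3.2]
gripper_width: 0.0248
grasp_force: 27.2
```

```bash
python3 - <<'E'
from h import *
st(); lean("short",.131,.027)
E
```

```text
t 38.27 p [ 0.5165 -0.1512  0.0935] rv [-6.000e-03 -2.638e+00 -1.000e-03] w 0.0248 g 27.2 f [ 2.1 -0.5  3.2] q [-0.3   0.74  1.41 -0.14  1.48 -1.81]
short 0.89 end px [333 313] lean -37 resid px 0.3
middle 0.72 end px [312 292] lean -78 resid px 1.5
short 0.89 end px [333 313] lean -37 resid px 0.3
```

>>> send_rows:
  rows:
    - [-0.2,0,0.01,0,0,0,24.8]
    - [-0.22,0,0.01,0,0,0,24.8]
    - [-0.27,0,0.1,0,0,0,24.8]
    - [-0.26,0,0.12,0,0,0,24.8]
    - [-0.25,0,0.14,0,0,0,24.8]
    - [-0.25,0,0.15,0,0,0,24.8]

```text
time: 39.02
tcp_pos: [0.5563, -0.1512, 0.0454]
tool_rot: [-0.006, -2.637, -0.002]
wrist_force: [1.3, 0.1, 1.1]
gripper_width: 0.0252
grasp_force: 26.8
```

>>> send_rows:
  rows:
    - [-0.22,0,0.19,0,0,0,24.8]
    - [-0.2,0,0.19,0,0,0,24.8]
    - [-0.19,0,0.2,0,0,0,24.8]
    - [-0.1,0,0.1,0,0,0,24.8]
    - [0,0,0,0,0,0,24.8]

```text
time: 39.43
tcp_pos: [0.5666, -0.1511, 0.0076]
tool_rot: [-0.006, -2.635, -0.003]
wrist_force: [-0.1, -0.2, 0.3]
gripper_width: 0.0248
grasp_force: 24.5
```

```bash
python3 - <<'E'
from h import *
st(); lean("short",.131,.027)
E
```

```text
t 39.43 p [ 0.5666 -0.1511  0.0076] rv [-0.006 -2.635 -0.003] w 0.0248 g 24.5 f [-0.1 -0.2  0.3] q [-0.28  0.93  1.27 -0.13  1.43 -1.79]
short 0.71 end px [331 311] lean -84 resid px 1.3
short 0.71 end px [331 311] lean -84 resid px 1.3
```

>>> send_rows:
  rows:
    - [0,0,0,0,0,0,27]
    - [0,0,0,0,0,0,33]
    - [0,0,0,0,0,0,45]
    - [0,0,0,0,0,0,45]
    - [0,0,-0.4,0,0,0,45]
    - [0,0,-0.8,0,0,0,45]
    - [0,0,-0.9,0,-7,0,45]
    - [0,0,-0.7,0,-7,0,45]

```text
time: 40.35
tcp_pos: [0.6206, -0.1515, 0.1096]
tool_rot: [-0.006, -2.887, -0.0]
wrist_force: [1.0, -0.6, 0.2]
gripper_width: 0.0452
grasp_force: 0.0
```

>>> send_rows:
  rows:
    - [0.4,-0.4,-0.3,0,-7,0,45]
    - [0.3,-0.8,0,0,-7,0,45]
    - [0.3,-0.9,0,0,-1,2.3,45]
    - [0.2,-1,0,0,0,0,45]
    - [0,-1,0,0,0,0,45]
    - [0,-0.9,0,0,0,0,45]
    - [0,-0.8,0,0,0,0,45]
    - [0,-0.5,0,0,0,0,45]

```text
time: 41.02
tcp_pos: [0.5654, -0.4062, 0.1266]
tool_rot: [0.073, 3.139, -0.002]
wrist_force: [-0.3, -0.2, 1.1]
gripper_width: 0.0451
grasp_force: 0.0
```

```bash
python3 - <<'E'
from h import *
st(); a=snapshot("wrist"); t=snapshot("top")
for cam,s in (("wrist",a),("top",t)):
    for r in masks_of("pencil",cam)[:2]: print(cam,round(r["score"],2),maskgeo(s,r["region"],.018))
    for n in ("pencil","tip"): print(n,[(round(r["score"],2),np.round(r["xyz"],3)) for r in place_of(n,cam)[:2]])
    for r in masks_of("tray",cam)[:1]: print("tray",maskgeo(s,r["region"],.014))
plan([.568,-.4165,-.006],down(87.7))
for n in ("long","middle","short"):
    for r in masks_of(n,"top")[:2]: print(n,round(r["score"],2),maskgeo(t,r["region"],.018))
    for k in ("_heel","_point"): print(n+k,[(round(r["score"],2),np.round(r["xyz"],3).tolist()) for r in place_of(n+k,"top")[:5]])
save(t,"t3.png",(290,160,560,320),2.8)
E
```

```text
t 41.02 p [ 0.5654 -0.4062  0.1266] rv [ 7.300e-02  3.139e+00 -2.000e-03] w 0.0451 g 0.0 f [-0.3 -0.2  1.1] q [-0.69  0.7   1.3   0.    1.14 -2.21]
wrist 0.71 [ 546.8 -416.2  164.9   20.9  177.9]
pencil [(0.84, array([ 0.544, -0.414,  0.006]))]
tip [(0.57, array([ 0.468, -0.409,  0.016]))]
tray [ 537.  -415.2  209.4  110.4  175.3]
top 0.82 [ 548.5 -413.4  153.7   30.1  176.4]
pencil [(0.56, array([ 0.542, -0.414,  0.004])), (0.5, array([ 0.779, -0.04 , -0.002]))]
tip [(0.87, array([ 0.47 , -0.409,  0.014])), (0.2, array([ 0.765, -0.184,  0.   ]))]
tray [ 545.3 -412.4  186.6  112.2  175.4]
units [-0.05 -0.36  3.32] turn [-0.   0.1 -0.2]
long 0.86 [244.6 449.  196.9  40.3  35.5]
long 0.8 [533.1 590.5 202.6  41.2  42.5]
long_heel [(0.85, [0.531, 0.592, -0.002]), (0.8, [0.253, 0.456, 0.0]), (0.72, [0.482, 0.033, 0.017]), (0.71, [0.756, 0.101, -0.005]), (0.23, [0.412, 0.029, 0.018])]
long_point [(0.9, [0.579, 0.634, 0.001]), (0.88, [0.413, 0.032, 0.019]), (0.56, [0.2, 0.42, -0.0])]
middle 0.86 [512.8 -66.1 168.9  41.5 177.9]
middle 0.26 [ 530.7 -151.4  105.5   34.3  177.2]
middle_heel [(0.82, [0.521, -0.064, 0.017])]
middle_point []
short 0.6 [ 530.6 -151.4  110.3   34.3  177.2]
short_heel [(0.95, [0.522, -0.15, 0.022])]
short_point [(0.79, [0.477, -0.151, 0.018]), (0.71, [0.414, 0.03, 0.018])]
```

View pics/t3.png

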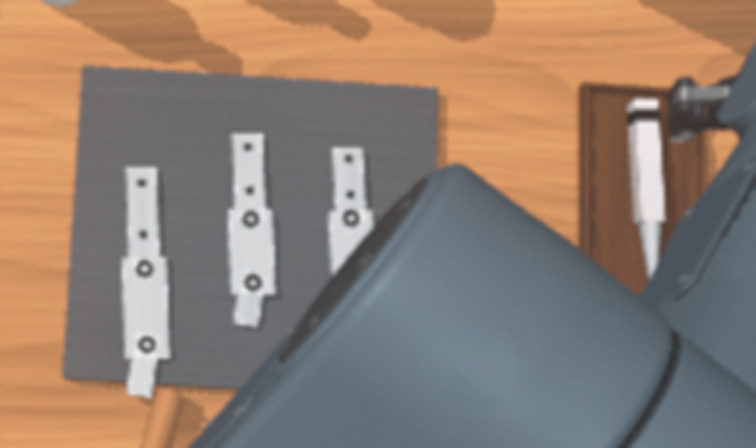

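All three blanks lie marks up on the plate, and the pencil is at crop (648,160). Gripping the pencil now.

>>> send_rows:
  rows:
    - [-0.1,-0.2,0.2,0,0,0,45]
    - [0,-0.16,0.5,0,0,0,45]
    - [0,0,0.7,0,0,0,45]
    - [0,0,0.7,0,0,0,45]
    - [0,0,0.6,0,0,0,45]
    - [0,0,0.4,0,0,0,45]
    - [0,0,0.2,0,0,0,45]
    - [0,0,0,0,0,0,45]

```text
time: 42.63
tcp_pos: [0.5692, -0.4171, -0.0075]
tool_rot: [-0.071, -3.141, -0.002]
wrist_force: [-0.3, 0.8, -0.9]
gripper_width: 0.045
grasp_force: 0.0
```

>>> send_rows:
  rows:
    - [0,0,0,0,0,0,15]
    - [0,0,0,0,0,0,15]
    - [0,0,0,0,0,0,15]
    - [0,0,0,0,0,0,15]
    - [0,0,0,0,0,0,15]

```text
time: 43.05
tcp_pos: [0.5707, -0.4183, -0.0036]
tool_rot: [0.07, 3.137, -0.004]
wrist_force: [-0.3, -0.3, 7.4]
gripper_width: 0.0176
grasp_force: 59.5
```

```bash
python3 - <<'E'
from h import *
s=st(); t=snapshot("top")
for u,v in ((341.8,255.7),(342.5,282.9),(379.6,237.9),(380.7,260.7),(415.4,237.9)): print((ray(t,u,v,.018)*1000).round(1)[:2])
print(R.from_rotvec(s["tool_rot"]).as_matrix().round(3))
E
```

```text
t 43.05 p [ 0.5707 -0.4183 -0.0036] rv [ 0.07   3.137 -0.004] w 0.0176 g 59.5 f [-0.3 -0.3  7.4] q [-0.7   0.87  1.32  0.    0.94 -2.23]
[479.6  29.3]
[413.6  29.3]
[522.1 -64.2]
[465.9 -64.7]
[ 520.7 -151.9]
[[-0.999  0.045  0.004]
 [ 0.045  0.999 -0.002]
 [-0.004 -0.002 -1.   ]]
```

>>> send_rows:
  rows:
    - [0,0,-0.2,0,0,0,15]
    - [0,0,-0.4,0,0,0,15]
    - [0,0,-0.6,0,0,0,15]
    - [0,0,-0.8,0,0,0,15]
    - [0,0,-0.8,0,0,0,15]
    - [0,0,-0.8,0,0,0,15]
    - [0,0,-0.4,0,0,0,15]
    - [0,0,0,0,0,0,15]

```text
time: 43.77
tcp_pos: [0.5711, -0.4186, 0.161]
tool_rot: [0.07, 3.132, -0.009]
wrist_force: [0.8, 0.3, -0.5]
gripper_width: 0.0176
grasp_force: 58.8
```

>>> send_rows:
  rows:
    - [0,0.5,0,0,-4,-1,15]
    - [0,0.8,0,0,-6,-1.2,15]
    - [0,0.9,0,0,-6,0,15]
    - [0,0.9,0,0,-6,0,15]
    - [0,0.9,0,0,-6,0,15]
    - [0,0.9,0,0,0,0,15]
    - [0,0.9,0,0,0,0,15]
    - [0,0.9,0,0,0,0,15]

```text
time: 44.43
tcp_pos: [0.5716, -0.1478, 0.1535]
tool_rot: [0.009, 2.652, -0.006]
wrist_force: [0.9, -0.4, 0.1]
gripper_width: 0.0178
grasp_force: 58.9
```

>>> send_rows:
  rows:
    - [0,0.9,0,0,0,0,15]
    - [0,0.9,0,0,0,0,15]
    - [0,0.9,0,0,0,0,15]
    - [0,0.9,0,0,0,0,15]
    - [0,0.5,0,0,0,0,15]
    - [0,0,0,0,0,0,15]

```text
time: 44.93
tcp_pos: [0.573, 0.018, 0.1529]
tool_rot: [0.003, 2.652, -0.005]
wrist_force: [-0.0, -0.0, -0.5]
gripper_width: 0.0174
grasp_force: 58.9
```

```bash
cat >> h.py <<'E'
def tipobs(off=(.103,0,-.0186)):
    s=st(); Rt=R.from_rotvec(s["tool_rot"]); print(Rt.as_matrix().round(3).tolist()); print("tip model",(s["tcp_pos"]+Rt.apply(off)).round(4))
    T=s["tcp_pos"]+Rt.apply(off)
    for cam in ("top","side","wrist"):
        a=snapshot(cam); print(cam,"model px",np.round(proj(a,T),1))
        for n in ("tip",):
            for r in place_of(n,cam)[:2]: print(" ",n,round(r["score"],2),np.round(r["xyz"],3),"px",np.round(proj(a,r["xyz"]),1),"in tool",Rt.inv().apply(np.array(r["xyz"])-s["tcp_pos"]).round(4))
    return s
E
python3 - <<'E'
from h import *
tipobs()
E
```

```text
t 44.93 p [0.573  0.018  0.1529] rv [ 0.003  2.652 -0.005] w 0.0174 g 58.9 f [-0.  -0.  -0.5] q [-0.06  0.28  2.01  0.07  0.36 -1.69]
[[-0.883, 0.003, 0.47], [0.001, 1.0, -0.004], [-0.47, -0.003, -0.883]]
tip model [0.4733 0.0182 0.1208]
top model px [349.4 251.7]
side model px [313.4 238.5]
  tip 0.75 [0.47  0.015 0.119] px [312.8 240. ] in tool [ 0.1065 -0.0035 -0.0187]
  tip 0.4 [0.738 0.309 0.   ] px [355.  212.2] in tool [-0.0733  0.2922  0.2107]
wrist model px [332.3  47.4]
  tip 0.73 [0.472 0.015 0.123] px [324.5  46. ] in tool [ 0.1029 -0.003  -0.021 ]
```

The tip model agrees with both cameras to within about 3 mm. Approaching the long heel mark.

>>> send_rows:
  rows:
    - [0.2,0.14,0.4,0,0,0,15]
    - [0.2,0.2,0.5,0,0,0,15]
    - [0.2,0,0.5,0,0,0,15]
    - [0.2,0,0.5,0,0,0,15]
    - [0.14,0,0.26,0,0,0,15]
    - [0,0,0,0,0,0,15]

```text
time: 45.73
tcp_pos: [0.5801, 0.0269, 0.0563]
tool_rot: [0.01, 2.656, -0.007]
wrist_force: [0.5, 0.3, -1.9]
gripper_width: 0.0178
grasp_force: 58.9
```

```bash
python3 - <<'E'
from h import *
s=tipobs((.104,-.0025,-.0193))
for k in ("long_heel","long_point","short_heel","short_point"): print(k,[(round(r["score"],2),np.round(r["xyz"],3).tolist()) for c in ("top","side") for r in place_of(k,c)[:3]])
t=snapshot("top"); save(t,"t4.png",(300,200,440,300),5)
E
```

```text
t 45.73 p [0.5801 0.0269 0.0563] rv [ 0.01   2.656 -0.007] w 0.0178 g 58.9 f [ 0.5  0.3 -1.9] q [-0.04  0.48  2.05  0.09  0.13 -1.69]
[[-0.884, 0.008, 0.467], [0.006, 1.0, -0.007], [-0.467, -0.003, -0.884]]
tip model [0.4791 0.0251 0.0249]
top model px [343.7 255.5]
side model px [314.9 268.4]
  tip 0.91 [0.479 0.026 0.025] px [314.7 268.2] in tool [ 0.1043 -0.0014 -0.0195]
wrist model px [315.   37.2]
  tip 0.82 [0.478 0.03  0.028] px [328.8  35.9] in tool [ 0.1035  0.0027 -0.0227]
long_heel [(0.77, [0.253, 0.456, -0.001]), (0.65, [0.529, 0.59, 0.0]), (0.95, [0.254, 0.456, 0.001]), (0.82, [0.53, 0.593, -0.001]), (0.7, [0.484, 0.03, 0.019])]
long_point [(0.97, [0.197, 0.418, -0.001]), (0.8, [0.579, 0.634, 0.002]), (0.3, [0.78, -0.038, -0.0]), (0.77, [0.413, 0.027, 0.022]), (0.48, [0.582, 0.632, -0.0])]
short_heel [(0.57, [0.523, -0.15, 0.02]), (0.61, [0.521, -0.15, 0.02]), (0.2, [0.475, 0.029, 0.016])]
short_point [(0.63, [0.478, -0.152, 0.018]), (0.66, [0.76, 0.102, 0.002]), (0.61, [0.477, -0.153, 0.018]), (0.53, [0.516, -0.064, -0.0])]
```

View pics/t4.png

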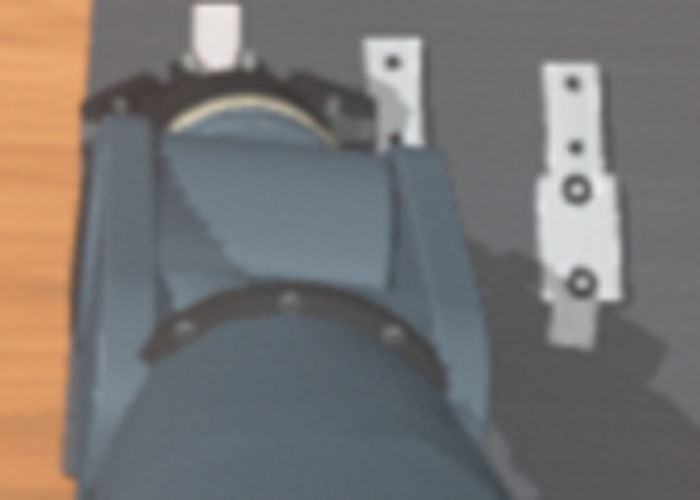

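The top view shows the arm hiding the long blank, with the middle and short ones still in place. Joint 5 is close to its limit, so I'll reduce the slant to about 16° and then touch.

>>> send_rows:
  rows:
    - [0,0,0,0,6,0,15]
    - [0,0,0,0,6,0.4,15]
    - [0.03,0.1,0.3,0,0,0,15]
    - [0,0,0.2,0,0,0,15]
    - [0,0,0,0,0,0,15]

```text
time: 46.9
tcp_pos: [0.5848, 0.032, 0.0369]
tool_rot: [0.018, 2.861, -0.004]
wrist_force: [-0.0, -0.4, -1.0]
gripper_width: 0.0178
grasp_force: 58.9
```

```bash
python3 - <<'E'
from h import *
s=tipobs((.104,-.0015,-.0193))
E
```

```text
t 46.9 p [0.5848 0.032  0.0369] rv [ 0.018  2.861 -0.004] w 0.0178 g 58.9 f [-0.  -0.4 -1. ] q [-0.03  0.55  1.9   0.01  0.42 -1.59]
[[-0.961, 0.013, 0.277], [0.012, 1.0, -0.005], [-0.277, -0.001, -0.961]]
tip model [0.4795 0.0318 0.0267]
top model px [341.  255.3]
side model px [314.1 266.5]
  tip 0.93 [0.478 0.033 0.028] px [313.5 265.9] in tool [ 0.1048 -0.0003 -0.0212]
  tip 0.33 [ 0.48  -0.154  0.021] px [344.3 307.8] in tool [ 0.1033 -0.1871 -0.0128]
wrist model px [319.1  44.5]
  tip 0.86 [0.481 0.033 0.028] px [321.2  49.8] in tool [ 0.1019 -0.0007 -0.0205]
```

>>> send_rows:
  rows:
    - [0,-0.06,0,0,0,0,15]
    - [0.02,0,0.07,0,0,0,15]
    - [0.02,0,0.07,0,0,0,15]
    - [0,0,0,0,0,0,15]

```text
time: 47.53
tcp_pos: [0.5855, 0.0292, 0.0331]
tool_rot: [0.019, 2.861, -0.004]
wrist_force: [-0.6, 0.3, -1.3]
gripper_width: 0.0179
grasp_force: 58.9
```

>>> send_rows:
  rows:
    - [0.01,0,0.03,0,0,0,15]
    - [0,0,0,0,0,0,15]
    - [0,0,0,0,0,0,15]

```text
time: 47.78
tcp_pos: [0.5858, 0.0293, 0.0324]
tool_rot: [0.019, 2.861, -0.004]
wrist_force: [1.0, -0.4, -0.7]
gripper_width: 0.018
grasp_force: 58.9
```

>>> send_rows:
  rows:
    - [0.01,0,0.03,0,0,0,15]
    - [0.01,0,0.03,0,0,0,15]
    - [0,0,0,0,0,0,15]

```text
time: 48.03
tcp_pos: [0.5859, 0.0293, 0.0299]
tool_rot: [0.019, 2.86, -0.004]
wrist_force: [-0.0, -0.6, 1.2]
gripper_width: 0.0176
grasp_force: 59.1
```

>>> send_rows:
  rows:
    - [0.01,0,0.03,0,0,0,15]
    - [0,0,0,0,0,0,15]
    - [0,0,0,0,0,0,15]

```text
time: 48.28
tcp_pos: [0.586, 0.0293, 0.0288]
tool_rot: [0.019, 2.86, -0.004]
wrist_force: [1.6, 0.7, 2.0]
gripper_width: 0.0177
grasp_force: 59.2
```

```bash
python3 - <<'E'
from h import *
s=tipobs((.104,-.0015,-.0193)); print(s["torque"])
E
```

```text
t 48.28 p [0.586  0.0293 0.0288] rv [ 0.019  2.86  -0.004] w 0.0177 g 59.2 f [1.6 0.7 2. ] q [-0.03  0.56  1.9   0.01  0.4  -1.6 ]
[[-0.961, 0.013, 0.278], [0.012, 1.0, -0.005], [-0.278, -0.001, -0.961]]
tip model [0.4807 0.0292 0.0185]
top model px [341.9 255.2]
side model px [314.9 269.5]
  tip 0.7 [0.478 0.03  0.021] px [314.  268.7] in tool [ 0.1056 -0.0007 -0.0226]
wrist model px [318.5  46.6]
  tip 0.94 [0.483 0.033 0.021] px [328.5  55.1] in tool [ 0.1006  0.0023 -0.0214]
[-0.02062818  0.02783627  0.01135748]
```

Contact at about 3 N on the long heel mark. Pressing slightly and holding.

>>> send_rows:
  rows:
    - [0.01,0,0.03,0,0,0,15]
    - [0,0,0,0,0,0,15]
    - [0,0,0,0,0,0,15]
    - [0,0,0,0,0,0,15]
    - [0,0,0,0,0,0,15]
    - [0,0,0,0,0,0,15]
    - [0,0,0,0,0,0,15]
    - [0,0,0,0,0,0,15]

```text
time: 49.25
tcp_pos: [0.5857, 0.0293, 0.0274]
tool_rot: [0.019, 2.86, -0.004]
wrist_force: [2.7, -0.1, 3.2]
gripper_width: 0.0176
grasp_force: 59.3
```

>>> send_rows:
  rows:
    - [0,0,0,0,0,0,15]
    - [0,0,0,0,0,0,15]
    - [0,0,0,0,0,0,15]
    - [0,0,0,0,0,0,15]
    - [0,0,0,0,0,0,15]
    - [0,0,0,0,0,0,15]
    - [0,0,0,0,0,0,15]
    - [0,0,0,0,0,0,15]

```text
time: 49.92
tcp_pos: [0.5856, 0.0293, 0.0274]
tool_rot: [0.019, 2.861, -0.004]
wrist_force: [3.5, -0.3, 3.4]
gripper_width: 0.0179
grasp_force: 59.3
```

>>> send_rows:
  rows:
    - [-0.1,0,-0.3,0,0,0,15]
    - [0.4,0,-0.12,0,0,0,15]
    - [0.6,0,-0.17,0,0,0,15]
    - [0.6,0,-0.17,0,0,0,15]
    - [0,0,0,0,0,0,15]

```text
time: 50.33
tcp_pos: [0.5138, 0.0305, 0.0383]
tool_rot: [0.018, 2.868, -0.004]
wrist_force: [-0.6, -0.9, -1.4]
gripper_width: 0.0181
grasp_force: 58.9
```

```bash
python3 - <<'E'
from h import *
s=tipobs((.103,-.0005,-.0213))
for k in ("long_heel","long_point"): print(k,[(round(r["score"],2),np.round(r["xyz"],3).tolist()) for c in ("top","side","wrist") for r in place_of(k,c)[:5] if abs(r["xyz"][1]-.03)<.04])
E
```

```text
t 50.33 p [0.5138 0.0305 0.0383] rv [ 0.018  2.868 -0.004] w 0.0181 g 58.9 f [-0.6 -0.9 -1.4] q [-0.03  0.46  2.07  0.01  0.34 -1.6 ]
[[-0.963, 0.013, 0.27], [0.012, 1.0, -0.005], [-0.27, -0.001, -0.963]]
tip model [0.4089 0.0313 0.031 ]
top model px [342.  284.4]
  tip 0.75 [ 0.524 -0.15   0.022] px [414.8 236.1] in tool [-0.0079 -0.1802  0.0195]
side model px [289.  271.3]
  tip 0.59 [0.409 0.029 0.03 ] px [289.4 272. ] in tool [ 0.103  -0.003  -0.0206]
wrist model px [321.7  28.4]
long_heel [(0.58, [0.487, 0.031, 0.019])]
long_point [(0.88, [0.416, 0.031, 0.021]), (0.59, [0.417, 0.03, 0.016])]
```

>>> send_rows:
  rows:
    - [-0.12,0,0.04,0,0,0,15]
    - [0.02,0,0.07,0,0,0,15]
    - [0.02,0,0.07,0,0,0,15]
    - [0.01,0,0.04,0,0,0,15]
    - [0.01,0,0.03,0,0,0,15]
    - [0,0,0,0,0,0,15]

```text
time: 51.43
tcp_pos: [0.5245, 0.0301, 0.0307]
tool_rot: [0.019, 2.861, -0.004]
wrist_force: [0.4, 0.2, -0.9]
gripper_width: 0.0175
grasp_force: 59.0
```

>>> send_rows:
  rows:
    - [0.01,0,0.03,0,0,0,15]
    - [0,0,0,0,0,0,15]

```text
time: 51.6
tcp_pos: [0.5247, 0.0301, 0.0297]
tool_rot: [0.019, 2.86, -0.004]
wrist_force: [1.0, -0.1, 1.3]
gripper_width: 0.0173
grasp_force: 59.1
```

```bash
python3 - <<'E'
from h import *
s=tipobs((.103,-.0005,-.0213))
E
```

```text
t 51.6 p [0.5247 0.0301 0.0297] rv [ 0.019  2.86  -0.004] w 0.0173 g 59.1 f [ 1.  -0.1  1.3] q [-0.03  0.49  2.05  0.01  0.32 -1.6 ]
[[-0.961, 0.013, 0.277], [0.012, 1.0, -0.005], [-0.278, -0.001, -0.961]]
tip model [0.4198 0.031  0.0216]
top model px [341.8 280.2]
  tip 0.38 [ 0.515 -0.07   0.002] px [381.2 241.8] in tool [ 0.0156 -0.1003  0.0246]
side model px [293.1 273.4]
  tip 0.71 [0.417 0.031 0.021] px [292.1 273.8] in tool [ 0.106  -0.0008 -0.0219]
  tip 0.32 [0.477 0.031 0.017] px [313.3 269.8] in tool [ 0.0495  0.0006 -0.0012]
wrist model px [321.2  48. ]
  tip 0.75 [0.422 0.034 0.024] px [328.  54.] in tool [ 0.1006  0.002  -0.023 ]
```

>>> send_rows:
  rows:
    - [-0.02,0,-0.07,0,0,0,15]
    - [0.11,0,-0.03,0,0,0,15]
    - [0,0,0,0,0,0,15]
    - [0.02,0,0.07,0,0,0,15]
    - [0.01,0,0.04,0,0,0,15]
    - [0,0,0,0,0,0,15]

```text
time: 52.4
tcp_pos: [0.5204, 0.0301, 0.0279]
tool_rot: [0.019, 2.86, -0.004]
wrist_force: [1.0, 0.5, 2.6]
gripper_width: 0.0177
grasp_force: 59.2
```

>>> send_rows:
  rows:
    - [0.01,0,0.03,0,0,0,15]
    - [0,0,0,0,0,0,15]

```text
time: 52.57
tcp_pos: [0.5206, 0.0301, 0.0269]
tool_rot: [0.019, 2.859, -0.004]
wrist_force: [2.0, -0.1, 2.7]
gripper_width: 0.0175
grasp_force: 59.3
```

>>> send_rows:
  rows:
    - [0,0,0,0,0,0,15]
    - [0,0,0,0,0,0,15]
    - [0,0,0,0,0,0,15]
    - [0,0,0,0,0,0,15]
    - [0,0,0,0,0,0,15]
    - [0,0,0,0,0,0,15]
    - [0,0,0,0,0,0,15]
    - [0,0,0,0,0,0,15]

```text
time: 53.23
tcp_pos: [0.5201, 0.0302, 0.0268]
tool_rot: [0.019, 2.86, -0.004]
wrist_force: [3.7, -0.4, 4.7]
gripper_width: 0.0177
grasp_force: 59.3
```

>>> send_rows:
  rows:
    - [0,0,0,0,0,0,15]
    - [0,0,0,0,0,0,15]
    - [0,0,0,0,0,0,15]
    - [0,0,0,0,0,0,15]
    - [0,0,0,0,0,0,15]
    - [0,0,0,0,0,0,15]
    - [0,0,0,0,0,0,15]
    - [0,0,0,0,0,0,15]

```text
time: 53.9
tcp_pos: [0.52, 0.0302, 0.0268]
tool_rot: [0.019, 2.861, -0.004]
wrist_force: [2.9, -0.2, 3.8]
gripper_width: 0.0175
grasp_force: 59.3
```

```bash
python3 - <<'E'
from h import *
s=tipobs((.103,-.0005,-.0213))
for k in ("long_heel","long_point"): print(k,[(round(r["score"],2),np.round(r["xyz"],3).tolist()) for c in ("top","side","wrist") for r in place_of(k,c)[:5] if abs(r["xyz"][1]-.03)<.04])
for k in ("middle_heel","middle_point"): print(k,[(round(r["score"],2),np.round(r["xyz"],3).tolist()) for c in ("top","side","wrist") for r in place_of(k,c)[:5] if abs(r["xyz"][1]+.064)<.04])
E
```

```text
t 53.9 p [0.52   0.0302 0.0268] rv [ 0.019  2.861 -0.004] w 0.0175 g 59.3 f [ 2.9 -0.2  3.8] q [-0.03  0.49  2.06  0.01  0.31 -1.61]
[[-0.961, 0.013, 0.277], [0.012, 1.0, -0.005], [-0.277, -0.001, -0.961]]
tip model [0.4152 0.031  0.0187]
top model px [341.8 282.2]
  tip 0.34 [ 0.524 -0.059  0.016] px [377.2 237.3] in tool [-0.0019 -0.0888  0.0118]
side model px [291.5 274.7]
  tip 0.57 [0.412 0.028 0.023] px [290.6 274.2] in tool [ 0.1051 -0.0031 -0.0261]
wrist model px [321.2  47.9]
  tip 0.87 [0.416 0.035 0.021] px [332.5  49.1] in tool [ 0.1021  0.0037 -0.0236]
  tip 0.43 [ 0.513 -0.064  0.021] px [140.2 266.6] in tool [ 0.0071 -0.0944  0.0037]
long_heel [(0.87, [0.485, 0.03, 0.02])]
long_point [(0.94, [0.418, 0.03, 0.02]), (0.56, [0.486, 0.03, 0.029])]
middle_heel [(0.61, [0.781, -0.04, -0.002]), (0.6, [0.525, -0.062, 0.017]), (0.89, [0.527, -0.064, 0.018]), (0.77, [0.525, -0.062, 0.017])]
middle_point [(0.63, [0.469, -0.062, 0.024]), (0.59, [0.466, -0.067, 0.016])]
```

>>> send_rows:
  rows:
    - [-0.08,0,-0.28,0,0,0,15]
    - [-0.4,-0.4,0.11,0,0,0,15]
    - [-0.6,-0.6,0.17,0,0,0,15]
    - [-0.6,-0.6,0.17,0,0,0,15]
    - [-0.6,-0.5,0.17,0,0,0,15]
    - [-0.45,-0.21,0.13,0,0,0,15]
    - [0.04,0,0.14,0,0,0,15]
    - [0,0,0,0,0,0,15]

```text
time: 55.47
tcp_pos: [0.6274, -0.0637, 0.0312]
tool_rot: [0.02, 2.865, -0.003]
wrist_force: [-0.5, 0.8, -0.4]
gripper_width: 0.0177
grasp_force: 58.9
```

```bash
python3 - <<'E'
from h import *
s=tipobs((.103,-.0005,-.0213))
E
```

```text
t 55.47 p [ 0.6274 -0.0637  0.0312] rv [ 0.02   2.865 -0.003] w 0.0177 g 58.9 f [-0.5  0.8 -0.4] q [-0.2   0.62  1.78  0.11  0.48 -1.84]
[[-0.962, 0.014, 0.273], [0.013, 1.0, -0.004], [-0.273, -0.0, -0.962]]
tip model [ 0.5225 -0.0628  0.0235]
top model px [379.3 237.3]
side model px [344.2 282.5]
  tip 0.82 [ 0.522 -0.063  0.022] px [344.  283.1] in tool [ 0.1041 -0.001  -0.0204]
wrist model px [319.3  46.8]
  tip 0.96 [ 0.524 -0.06   0.021] px [327.4  51.1] in tool [ 0.1021  0.0026 -0.0189]
  tip 0.57 [ 0.516 -0.148  0.018] px [97.  30.2] in tool [ 0.1096 -0.086  -0.0172]
```

Over the middle heel mark. Pressing down and holding.

>>> send_rows:
  rows:
    - [0.01,-0.02,0.05,0,0,0,15]
    - [0.01,0,0.03,0,0,0,15]
    - [0.01,0,0.03,0,0,0,15]
    - [0,0,0,0,0,0,15]
    - [0,0,0,0,0,0,15]

```text
time: 56.18
tcp_pos: [0.6292, -0.0645, 0.0289]
tool_rot: [0.019, 2.86, -0.005]
wrist_force: [0.9, 0.4, 0.7]
gripper_width: 0.0177
grasp_force: 59.2
```

>>> send_rows:
  rows:
    - [0,0,0,0,0,0,15]
    - [0,0,0,0,0,0,15]

```text
time: 56.35
tcp_pos: [0.6292, -0.0645, 0.0289]
tool_rot: [0.019, 2.86, -0.005]
wrist_force: [1.7, 0.1, 1.8]
gripper_width: 0.0176
grasp_force: 59.2
```

>>> send_rows:
  rows:
    - [0.01,0,0.04,0,0,0,15]
    - [0,0,0,0,0,0,15]
    - [0,0,0,0,0,0,15]
    - [0,0,0,0,0,0,15]
    - [0,0,0,0,0,0,15]
    - [0,0,0,0,0,0,15]
    - [0,0,0,0,0,0,15]
    - [0,0,0,0,0,0,15]

```text
time: 57.02
tcp_pos: [0.6292, -0.0645, 0.0272]
tool_rot: [0.019, 2.86, -0.005]
wrist_force: [3.2, -0.8, 3.7]
gripper_width: 0.0182
grasp_force: 59.3
```

>>> send_rows:
  rows:
    - [0,0,0,0,0,0,15]
    - [0,0,0,0,0,0,15]
    - [0,0,0,0,0,0,15]
    - [0,0,0,0,0,0,15]
    - [0,0,0,0,0,0,15]
    - [0,0,0,0,0,0,15]
    - [0,0,0,0,0,0,15]
    - [0,0,0,0,0,0,15]

```text
time: 57.68
tcp_pos: [0.6291, -0.0645, 0.0271]
tool_rot: [0.019, 2.861, -0.004]
wrist_force: [3.8, 0.6, 4.0]
gripper_width: 0.0179
grasp_force: 59.3
```

```bash
python3 - <<'E'
from h import *
s=tipobs((.103,-.0005,-.0213))
for k in ("middle_heel","middle_point"): print(k,[(round(r["score"],2),np.round(r["xyz"],3).tolist()) for c in ("top","side","wrist") for r in place_of(k,c)[:5] if abs(r["xyz"][1]+.064)<.04])
E
```

```text
t 57.68 p [ 0.6291 -0.0645  0.0271] rv [ 0.019  2.861 -0.004] w 0.0179 g 59.3 f [3.8 0.6 4. ] q [-0.2   0.63  1.77  0.11  0.47 -1.85]
[[-0.961, 0.013, 0.277], [0.012, 1.0, -0.005], [-0.277, -0.001, -0.961]]
tip model [ 0.5242 -0.0636  0.019 ]
top model px [379.4 237. ]
side model px [344.9 284. ]
  tip 0.95 [ 0.522 -0.064  0.02 ] px [344.1 284.1] in tool [ 0.1053 -0.0012 -0.0229]
  tip 0.3 [ 0.516 -0.153  0.021] px [357.8 303.8] in tool [ 0.1096 -0.0901 -0.0256]
wrist model px [321.2  48. ]
  tip 0.66 [ 0.524 -0.062  0.022] px [324.5  47.4] in tool [ 0.1026  0.0007 -0.0238]
  tip 0.19 [ 0.512 -0.063  0.019] px [323.4  10.4] in tool [ 0.1142  0.0003 -0.0246]
middle_heel [(0.65, [0.525, -0.061, 0.014]), (0.64, [0.523, -0.06, 0.018])]
middle_point [(0.84, [0.469, -0.065, 0.022])]
```

>>> send_rows:
  rows:
    - [-0.08,0,-0.28,0,0,0,15]
    - [0.4,0,-0.12,0,0,0,15]
    - [0.5,0,-0.14,0,0,0,15]
    - [0.44,0,-0.13,0,0,0,15]
    - [0,0,0,0,0,0,15]
    - [0.03,0,0.12,0,0,0,15]
    - [0.02,0,0.06,0,0,0,15]
    - [0,0,0,0,0,0,15]

```text
time: 58.95
tcp_pos: [0.5736, -0.0637, 0.0308]
tool_rot: [0.018, 2.861, -0.004]
wrist_force: [0.8, -0.2, -0.8]
gripper_width: 0.0175
grasp_force: 59.0
```

```bash
python3 - <<'E'
from h import *
s=tipobs((.103,-.0005,-.0213))
E
```

```text
t 58.95 p [ 0.5736 -0.0637  0.0308] rv [ 0.018  2.861 -0.004] w 0.0175 g 59.0 f [ 0.8 -0.2 -0.8] q [-0.22  0.55  1.92  0.14  0.4  -1.9 ]
[[-0.961, 0.013, 0.277], [0.012, 1.0, -0.005], [-0.277, -0.001, -0.961]]
tip model [ 0.4687 -0.0629  0.0228]
top model px [380.2 259.3]
side model px [324.8 287.8]
  tip 0.82 [ 0.468 -0.066  0.021] px [325.1 289. ] in tool [ 0.1039 -0.0037 -0.02  ]
wrist model px [321.1  48.1]
  tip 0.88 [ 0.47  -0.059  0.023] px [331.4  51.2] in tool [ 0.1021  0.0034 -0.0209]
```

>>> send_rows:
  rows:
    - [0.03,-0.03,0.05,0,0,0,15]
    - [0.01,0,0.03,0,0,0,15]
    - [0.01,0,0.03,0,0,0,15]
    - [0,0,0,0,0,0,15]
    - [0,0,0,0,0,0,15]

```text
time: 59.67
tcp_pos: [0.5731, -0.0651, 0.0269]
tool_rot: [0.019, 2.859, -0.005]
wrist_force: [3.5, -0.7, 4.6]
gripper_width: 0.0176
grasp_force: 59.3
```

>>> send_rows:
  rows:
    - [0,0,0,0,0,0,15]
    - [0,0,0,0,0,0,15]
    - [0,0,0,0,0,0,15]
    - [0,0,0,0,0,0,15]
    - [0,0,0,0,0,0,15]
    - [0,0,0,0,0,0,15]
    - [0,0,0,0,0,0,15]
    - [0,0,0,0,0,0,15]

```text
time: 60.33
tcp_pos: [0.5726, -0.065, 0.0266]
tool_rot: [0.019, 2.861, -0.004]
wrist_force: [3.3, -1.0, 3.5]
gripper_width: 0.0179
grasp_force: 59.4
```

>>> send_rows:
  rows:
    - [0,0,0,0,0,0,15]
    - [0,0,0,0,0,0,15]
    - [0,0,0,0,0,0,15]
    - [0,0,0,0,0,0,15]
    - [0,0,0,0,0,0,15]
    - [0,0,0,0,0,0,15]
    - [0,0,0,0,0,0,15]
    - [0,0,0,0,0,0,15]

```text
time: 61.0
tcp_pos: [0.5725, -0.0649, 0.0266]
tool_rot: [0.019, 2.861, -0.004]
wrist_force: [3.6, 0.6, 3.9]
gripper_width: 0.0178
grasp_force: 59.4
```

```bash
python3 - <<'E'
from h import *
s=tipobs((.103,-.0005,-.0213))
for k in ("middle_heel","middle_point"): print(k,[(round(r["score"],2),np.round(r["xyz"],3).tolist()) for c in ("top","side","wrist") for r in place_of(k,c)[:5] if abs(r["xyz"][1]+.064)<.04])
for k in ("short_heel","short_point"): print(k,[(round(r["score"],2),np.round(r["xyz"],3).tolist()) for c in ("top","side","wrist") for r in place_of(k,c)[:5] if abs(r["xyz"][1]+.15)<.04])
E
```

```text
t 61.0 p [ 0.5725 -0.0649  0.0266] rv [ 0.019  2.861 -0.004] w 0.0178 g 59.4 f [3.6 0.6 3.9] q [-0.22  0.56  1.92  0.15  0.39 -1.91]
[[-0.961, 0.013, 0.277], [0.012, 1.0, -0.005], [-0.277, -0.001, -0.961]]
tip model [ 0.4677 -0.0641  0.0185]
top model px [380.4 259.9]
side model px [324.6 289.6]
  tip 0.8 [ 0.466 -0.065  0.021] px [324.  289.1] in tool [ 0.1042 -0.0016 -0.0246]
wrist model px [321.2  47.9]
  tip 0.64 [ 0.468 -0.065  0.021] px [319.5  48.4] in tool [ 0.1023 -0.0011 -0.0236]
middle_heel [(0.63, [0.524, -0.065, 0.019])]
middle_point [(0.96, [0.467, -0.066, 0.022]), (0.92, [0.465, -0.065, 0.017])]
short_heel [(0.55, [0.518, -0.15, 0.019]), (0.59, [0.52, -0.149, 0.017])]
short_point [(0.64, [0.766, -0.184, 0.0]), (0.74, [0.479, -0.153, 0.02]), (0.63, [0.472, -0.15, 0.018]), (0.22, [0.52, -0.148, 0.017])]
```

>>> send_rows:
  rows:
    - [-0.08,0,-0.28,0,0,0,15]
    - [-0.2,-0.4,0.06,0,0,0,15]
    - [-0.4,-0.6,0.12,0,0,0,15]
    - [-0.4,-0.6,0.12,0,0,0,15]
    - [-0.31,-0.53,0.08,0,0,0,15]
    - [0,0,0,0,0,0,15]
    - [0.05,0,0.18,0,0,0,15]
    - [0,0,0,0,0,0,15]

```text
time: 62.57
tcp_pos: [0.6245, -0.1501, 0.0293]
tool_rot: [0.019, 2.864, -0.003]
wrist_force: [-0.9, -0.1, -0.2]
gripper_width: 0.0176
grasp_force: 59.1
```

```bash
python3 - <<'E'
from h import *
s=tipobs((.103,-.0005,-.0213))
E
```

```text
t 62.57 p [ 0.6245 -0.1501  0.0293] rv [ 0.019  2.864 -0.003] w 0.0176 g 59.1 f [-0.9 -0.1 -0.2] q [-0.35  0.64  1.74  0.19  0.51 -2.06]
[[-0.962, 0.013, 0.274], [0.013, 1.0, -0.004], [-0.274, -0.0, -0.962]]
tip model [ 0.5196 -0.1493  0.0215]
top model px [414.6 238.1]
side model px [358.6 302.4]
  tip 0.88 [ 0.519 -0.152  0.02 ] px [358.8 303.4] in tool [ 0.1038 -0.0029 -0.0201]
  tip 0.56 [0.475 0.03  0.017] px [312.8 270.4] in tool [ 0.1497  0.1778 -0.0299]
wrist model px [320.9  44.8]
  tip 0.93 [ 0.519 -0.145  0.02 ] px [332.4  43.7] in tool [ 0.1036  0.0039 -0.0203]
```

>>> send_rows:
  rows:
    - [-0.02,-0.02,0.03,0,0,0,15]
    - [0.01,0,0.03,0,0,0,15]
    - [0.01,0,0.02,0,0,0,15]
    - [0,0,0,0,0,0,15]

```text
time: 63.2
tcp_pos: [0.6274, -0.1518, 0.028]
tool_rot: [0.019, 2.859, -0.005]
wrist_force: [2.5, -0.2, 3.0]
gripper_width: 0.0175
grasp_force: 59.3
```

>>> send_rows:
  rows:
    - [0,0,0,0,0,0,15]
    - [0,0,0,0,0,0,15]
    - [0,0,0,0,0,0,15]
    - [0,0,0,0,0,0,15]
    - [0,0,0,0,0,0,15]
    - [0,0,0,0,0,0,15]
    - [0,0,0,0,0,0,15]
    - [0,0,0,0,0,0,15]

```text
time: 63.87
tcp_pos: [0.6269, -0.1517, 0.0278]
tool_rot: [0.019, 2.86, -0.004]
wrist_force: [2.2, 0.2, 3.8]
gripper_width: 0.0175
grasp_force: 59.3
```

>>> send_rows:
  rows:
    - [0,0,0,0,0,0,15]
    - [0,0,0,0,0,0,15]
    - [0,0,0,0,0,0,15]
    - [0,0,0,0,0,0,15]
    - [0,0,0,0,0,0,15]
    - [0,0,0,0,0,0,15]
    - [0,0,0,0,0,0,15]
    - [0,0,0,0,0,0,15]

```text
time: 64.53
tcp_pos: [0.6269, -0.1517, 0.0277]
tool_rot: [0.019, 2.861, -0.004]
wrist_force: [2.6, 0.2, 3.4]
gripper_width: 0.0175
grasp_force: 59.3
```

```bash
python3 - <<'E'
from h import *
s=tipobs((.103,-.0005,-.0213))
for k in ("short_heel","short_point"): print(k,[(round(r["score"],2),np.round(r["xyz"],3).tolist()) for c in ("top","side","wrist") for r in place_of(k,c)[:5] if abs(r["xyz"][1]+.15)<.03])
E
```

```text
t 64.53 p [ 0.6269 -0.1517  0.0277] rv [ 0.019  2.861 -0.004] w 0.0175 g 59.3 f [2.6 0.2 3.4] q [-0.35  0.64  1.74  0.19  0.5  -2.06]
[[-0.961, 0.013, 0.277], [0.012, 1.0, -0.005], [-0.277, -0.001, -0.961]]
tip model [ 0.5221 -0.1508  0.0196]
top model px [415.1 237.2]
side model px [359.8 303.1]
  tip 0.86 [ 0.521 -0.153  0.019] px [359.6 304. ] in tool [ 0.1046 -0.0025 -0.0209]
  tip 0.6 [ 0.594 -0.147  0.029] px [385.5 292.2] in tool [ 0.0316  0.0039 -0.0102]
wrist model px [321.1  47.9]
  tip 0.96 [ 0.52  -0.149  0.02 ] px [326.5  42.4] in tool [ 0.1048  0.0015 -0.0217]
short_heel [(0.75, [0.522, -0.149, 0.018]), (0.93, [0.523, -0.149, 0.017])]
short_point [(0.58, [0.478, -0.154, 0.02]), (0.64, [0.595, -0.147, 0.03])]
```

>>> send_rows:
  rows:
    - [-0.08,0,-0.28,0,0,0,15]
    - [0.3,0,-0.08,0,0,0,15]
    - [0.45,0,-0.13,0,0,0,15]
    - [0.35,0,-0.1,0,0,0,15]
    - [0,0,0,0,0,0,15]
    - [0.03,0,0.12,0,0,0,15]
    - [0.02,0,0.06,0,0,0,15]
    - [0,0,0,0,0,0,15]

```text
time: 65.8
tcp_pos: [0.5816, -0.151, 0.031]
tool_rot: [0.018, 2.861, -0.004]
wrist_force: [-0.8, 0.3, -0.3]
gripper_width: 0.0179
grasp_force: 59.0
```

```bash
python3 - <<'E'
from h import *
s=tipobs((.103,-.0005,-.0213))
for k in ("short_heel","short_point"): print(k,[(round(r["score"],2),np.round(r["xyz"],3).tolist()) for c in ("top","side","wrist") for r in place_of(k,c)[:5] if abs(r["xyz"][1]+.15)<.03])
E
```

```text
t 65.8 p [ 0.5816 -0.151   0.031 ] rv [ 0.018  2.861 -0.004] w 0.0179 g 59.0 f [-0.8  0.3 -0.3] q [-0.38  0.58  1.85  0.22  0.46 -2.13]
[[-0.961, 0.013, 0.277], [0.012, 1.0, -0.005], [-0.277, -0.001, -0.961]]
tip model [ 0.4767 -0.1501  0.023 ]
top model px [416.  255.4]
  tip 0.47 [ 0.742  0.31  -0.001] px [228.7 156.8] in tool [-0.1394  0.4631  0.0733]
side model px [342.6 306.5]
  tip 0.9 [ 0.476 -0.151  0.022] px [342.3 307.2] in tool [ 0.1044 -0.0016 -0.0207]
  tip 0.71 [ 0.516 -0.067 -0.001] px [342.6 292.1] in tool [0.0728 0.083  0.0127]
wrist model px [321.2  48. ]
  tip 0.56 [ 0.475 -0.146  0.021] px [331.   42.5] in tool [ 0.1053  0.0032 -0.0196]
short_heel [(0.75, [0.521, -0.149, 0.018])]
short_point [(0.58, [0.477, -0.158, 0.018]), (0.73, [0.476, -0.151, 0.018])]
```

>>> send_rows:
  rows:
    - [0.02,-0.03,0.05,0,0,0,15]
    - [0.01,0,0.03,0,0,0,15]
    - [0.01,0,0.02,0,0,0,15]
    - [0,0,0,0,0,0,15]

```text
time: 66.73
tcp_pos: [0.5813, -0.1525, 0.0276]
tool_rot: [0.019, 2.86, -0.005]
wrist_force: [2.7, -0.1, 3.5]
gripper_width: 0.0178
grasp_force: 59.3
```

>>> send_rows:
  rows:
    - [0,0,0,0,0,0,15]
    - [0,0,0,0,0,0,15]
    - [0,0,0,0,0,0,15]
    - [0,0,0,0,0,0,15]
    - [0,0,0,0,0,0,15]
    - [0,0,0,0,0,0,15]
    - [0,0,0,0,0,0,15]
    - [0,0,0,0,0,0,15]

```text
time: 67.4
tcp_pos: [0.5809, -0.1523, 0.0274]
tool_rot: [0.019, 2.86, -0.005]
wrist_force: [2.1, -1.0, 3.4]
gripper_width: 0.0177
grasp_force: 59.3
```

>>> send_rows:
  rows:
    - [0,0,0,0,0,0,15]
    - [0,0,0,0,0,0,15]
    - [0,0,0,0,0,0,15]
    - [0,0,0,0,0,0,15]
    - [0,0,0,0,0,0,15]
    - [0,0,0,0,0,0,15]
    - [0,0,0,0,0,0,15]
    - [0,0,0,0,0,0,15]

```text
time: 68.07
tcp_pos: [0.5808, -0.1523, 0.0273]
tool_rot: [0.019, 2.861, -0.004]
wrist_force: [2.1, -0.9, 3.3]
gripper_width: 0.0179
grasp_force: 59.3
```

```bash
python3 - <<'E'
from h import *
s=tipobs((.103,-.0005,-.0213))
plan([.570,-.417,.12],down(87.2))
E
```

```text
t 68.07 p [ 0.5808 -0.1523  0.0273] rv [ 0.019  2.861 -0.004] w 0.0179 g 59.3 f [ 2.1 -0.9  3.3] q [-0.38  0.59  1.85  0.23  0.45 -2.13]
[[-0.961, 0.013, 0.277], [0.012, 1.0, -0.005], [-0.277, -0.001, -0.961]]
tip model [ 0.4759 -0.1514  0.0192]
top model px [416.2 255.9]
  tip 0.27 [ 0.756  0.1   -0.001] px [311.2 150.4] in tool [-0.1572  0.2542  0.0744]
side model px [342.5 308.2]
  tip 0.76 [ 0.469 -0.154  0.02 ] px [340.4 309.3] in tool [ 0.1092 -0.0037 -0.0241]
wrist model px [321.2  47.9]
  tip 0.92 [ 0.476 -0.147  0.021] px [333.9  47. ] in tool [ 0.1028  0.0042 -0.0235]
units [-0.46 -6.62 -2.27] turn [ 0.2 16.1  2. ]
```

>>> send_rows:
  rows:
    - [-0.1,0,-0.4,0,0,0,15]
    - [-0.2,0,-0.8,0,0,0,15]
    - [-0.2,0,-0.8,0,0,0,15]
    - [0,-0.3,-0.3,0,5.4,0,15]
    - [0,-0.6,0,0,5.4,0,15]
    - [0,-0.8,0,0,5.3,2,15]
    - [0,-0.9,0,0,0,0,15]
    - [0,-0.9,0,0,0,0,15]

```text
time: 69.03
tcp_pos: [0.5698, -0.2927, 0.1203]
tool_rot: [-0.074, -3.138, -0.002]
wrist_force: [0.2, -0.7, -0.9]
gripper_width: 0.018
grasp_force: 59.0
```

>>> send_rows:
  rows:
    - [0,-0.9,0,0,0,0,15]
    - [0,-0.9,0,0,0,0,15]
    - [0,-0.7,0,0,0,0,15]
    - [0,-0.4,0,0,0,0,15]
    - [0,0,0,0,0,0,15]

```text
time: 69.45
tcp_pos: [0.5629, -0.4106, 0.1199]
tool_rot: [-0.08, -3.139, -0.002]
wrist_force: [0.3, -0.3, -0.9]
gripper_width: 0.0179
grasp_force: 59.0
```

```bash
python3 - <<'E'
from h import *
s=tipobs((.103,-.0005,-.0213))
plan([.570,-.417,-.0025],down(87.2))
E
```

```text
t 69.45 p [ 0.5629 -0.4106  0.1199] rv [-8.000e-02 -3.139e+00 -2.000e-03] w 0.0179 g 59.0 f [ 0.3 -0.3 -0.9] q [-0.7   0.71  1.3  -0.    1.14 -2.22]
[[-0.999, 0.051, -0.002], [0.051, 0.999, 0.001], [0.002, 0.001, -1.0]]
tip model [ 0.4601 -0.4058  0.1414]
top model px [544.2 253.2]
side model px [393.3 334.5]
  tip 0.75 [ 0.46  -0.403  0.14 ] px [392.5 334.2] in tool [ 0.103   0.0025 -0.0197]
wrist model px [311.1  45.3]
  tip 0.55 [ 0.461 -0.397  0.141] px [334.8  47.1] in tool [ 0.1024  0.0085 -0.0212]
units [-0.14 -0.26  3.09] turn [ 0.1 -0.   0.1]
```

>>> send_rows:
  rows:
    - [-0.14,-0.2,0.3,0,0,0,15]
    - [0,0,0.6,0,0,0,15]
    - [0,0,0.7,0,0,0,15]
    - [0,0,0.6,0,0,0,15]
    - [0,0,0.4,0,0,0,15]
    - [0,0,0.25,0,0,0,15]
    - [0,0,0.1,0,0,0,15]
    - [0,0,0,0,0,0,15]

```text
time: 70.42
tcp_pos: [0.5699, -0.4158, 0.0032]
tool_rot: [-0.075, -3.14, -0.001]
wrist_force: [0.8, -0.1, -0.9]
gripper_width: 0.0175
grasp_force: 59.0
```

```bash
python3 - <<'E'
from h import *
st()
E
```

```text
t 70.42 p [ 0.5699 -0.4158  0.0032] rv [-7.50e-02 -3.14e+00 -1.00e-03] w 0.0175 g 59.0 f [ 0.8 -0.1 -0.9] q [-0.7   0.86  1.32  0.    0.96 -2.22]
```

>>> send_rows:
  rows:
    - [0,0,0.07,0,0,0,15]
    - [0,0,0.06,0,0,0,15]
    - [0,0,0,0,0,0,15]
    - [0,0,0,0,0,0,22]
    - [0,0,0,0,0,0,32]
    - [0,0,0,0,0,0,45]
    - [0,0,0,0,0,0,45]
    - [0,0,0,0,0,0,45]

```text
time: 71.08
tcp_pos: [0.5699, -0.4161, -0.0018]
tool_rot: [0.076, 3.14, 0.0]
wrist_force: [-0.4, 0.0, -0.0]
gripper_width: 0.0447
grasp_force: 0.0
```

>>> send_rows:
  rows:
    - [0,0,-0.3,0,0,0,45]
    - [0,0,-0.6,0,0,0,45]
    - [0,0,-0.8,0,0,0,45]
    - [0,0,-0.8,0,0,0,45]
    - [0,0,-0.8,0,0,0,45]
    - [0,0,-0.8,0,0,0,45]
    - [0,0,-0.4,0,0,0,45]
    - [0,0,0,0,0,0,45]

```text
time: 71.75
tcp_pos: [0.5713, -0.4173, 0.1842]
tool_rot: [0.075, 3.134, -0.007]
wrist_force: [0.4, -0.2, 0.3]
gripper_width: 0.0449
grasp_force: 0.0
```

```bash
python3 - <<'E'
from h import *
st(); a=snapshot("wrist"); b=snapshot("side"); t=snapshot("top")
for r in masks_of("pencil","wrist")[:1]: print("pencil",round(r["score"],2),maskgeo(a,r["region"],.018))
for n in ("pencil","tip","tray"): print(n,[(round(r["score"],2),np.round(r["xyz"],3)) for c in ("wrist","side") for r in place_of(n,c)[:1]])
for k in ("long","middle","short"):
    print(k,[(round(r["score"],2),np.round(r["xyz"],3)) for r in place_of(k,"side")[:4]])
    for r in masks_of(k,"top")[:4]:
        g=maskgeo(t,r["region"],.018)
        if -200<g[1]<60: print(k,round(r["score"],2),g)
E
```

```text
t 71.75 p [ 0.5713 -0.4173  0.1842] rv [ 0.075  3.134 -0.007] w 0.0449 g 0.0 f [ 0.4 -0.2  0.3] q [-0.7   0.66  1.22  0.    1.25 -2.22]
pencil 0.8 [ 545.7 -415.8  163.5   20.6  176.7]
pencil [(0.84, array([ 0.54 , -0.411,  0.006])), (0.68, array([ 0.54 , -0.415,  0.004]))]
tip [(0.57, array([ 0.467, -0.408,  0.012])), (0.62, array([ 0.464, -0.412,  0.018]))]
tray [(0.78, array([ 0.538, -0.413, -0.003])), (0.63, array([ 0.537, -0.415,  0.   ]))]
long [(0.81, array([ 0.536,  0.596, -0.002])), (0.79, array([0.478, 0.028, 0.014])), (0.64, array([0.244, 0.455, 0.001]))]
long 0.71 [469.5  31.  198.2  37.9   1.1]
middle [(0.71, array([ 0.517, -0.063,  0.019]))]
middle 0.8 [514.1 -63.7 166.4  36.7 177.9]
short [(0.98, array([ 0.519, -0.153,  0.021]))]
short 0.9 [ 525.7 -152.4  115.3   41.6  177.2]
```

```bash
python3 - <<'E'
from h import *
print(hand_in())
E
```

```text
the job is handed in; nothing more can be done
None
```

I turned all three blanks marks up on the plate, touched all six marks in order, laid the pencil back along its tray and handed the job in; the hand-in gave no verdict.

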